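# Unstack the casting trays onto their drying places

## Task

Take the crosswise stack of four plaster-filled casting trays apart and put each one to dry on the place marked in its own colour: the yellow, mint and coral trays flat, centred and squared lengthways on their slatted racks, and the lilac tray lengthways on the sloped ramp, lying flat on the board in mid-width with its short end against the lilac cleat. Never tip a tray over, leave the steel can and the blue bottle where they stand, and let go of everything at the end.

Things in the scene. Friction and masses are not known exactly. Their poses are not given: they have to be found in the camera images.
- yellow_tray (a point): Centre (half-way up) of the loose yellow tray of hard plaster, top of the stack: 90 long (x) x 44 wide (y) x 36 mm high (z up), 0.10 kg +-30 %. Coloured rim 26 to 35 mm above its underside; below the rim it is 4 mm narrower on each side; flat slab top. Grip the rim across the width, 12 mm above this point; keep fingertips above its underside, as the tray below lies crosswise under it.
- lilac_tray (a point): Centre (half-way up) of the loose lilac tray of hard plaster, second from the top: 118 long (x) x 50 wide (y) x 36 mm high (z up), 0.16 kg +-30 %. Coloured rim 26 to 35 mm above its underside; below the rim it is 4 mm narrower on each side; flat slab top. Grip the rim across the width, 12 mm above this point; keep fingertips above its underside, as the tray below lies crosswise under it.
- mint_tray (a point): Centre (half-way up) of the loose mint tray of hard plaster, third from the top: 146 long (x) x 56 wide (y) x 36 mm high (z up), 0.23 kg +-30 %. Coloured rim 26 to 35 mm above its underside; below the rim it is 4 mm narrower on each side; flat slab top. Grip the rim across the width, 12 mm above this point; keep fingertips above its underside, as the tray below lies crosswise under it.
- coral_tray (a point): Centre (half-way up) of the loose coral tray of hard plaster, bottom of the stack, on the table: 174 long (x) x 62 wide (y) x 36 mm high (z up), 0.32 kg +-30 %. Coloured rim 26 to 35 mm above its underside; below the rim it is 4 mm narrower on each side; flat slab top. Grip the rim across the width, 12 mm above this point; keep fingertips above its underside, as the tray below lies crosswise under it.
- yellow_rack (a point): Centre of the top face of the fixed flat wooden slat rack with yellow end bars, 124 long (x) x 72 mm wide (y), top 10 mm above the table, z up. The seated yellow tray has its centre 18 mm above this point, length along x (either way round).
- mint_rack (a point): Centre of the top face of the fixed flat wooden slat rack with mint end bars, 180 long (x) x 84 mm wide (y), top 10 mm above the table, z up. The seated mint tray has its centre 18 mm above this point, length along x (either way round).
- coral_rack (a point): Centre of the top face of the fixed flat wooden slat rack with coral end bars, 208 long (x) x 90 mm wide (y), top 10 mm above the table, z up. The seated coral tray has its centre 18 mm above this point, length along x (either way round).
- lilac_seat (a point): On the fixed ramp's plywood surface, mid-width, at the upslope face of the lilac cleat across its low end; 22 mm above table. Tilted axes: x up the slope (0.24 rad), y across, z square to the board. Board 84 mm wide, reaches 142 mm upslope; cleat 30 mm high. Seated lilac tray: rim end on cleat, centre 59 mm along x, 18 mm along z, either way round; friction holds it where it is left.
- can_mid (a point): Centre of a loose bare-steel closed can, 68 mm diameter, 60 mm high, standing between the places. To be left alone.
- flask_mid (a point): Centre of a loose blue plastic bottle with white cap, 60 mm diameter, 180 mm high, standing at the left side. To be left alone.
There are look-alikes about, which are no part of the job. What is shaped like the part that bears yellow_tray but turquoise is not meant. What is shaped like the part that bears coral_tray but black is not meant.

How it is judged:
By the outcome, as a careful person would: the job done as asked, in the order asked, and still so for the second after the job is handed in, with the robot touching nothing.
It also fails if it takes over 125 s, if anything falls off the work surface, if the arm or the gripper's body presses on something with over 40 N, if the wrist force passes 120 N, or if a joint passes its speed limit or range.

## Robot

A 6-joint arm with a two-finger parallel gripper is mounted at the origin on the work surface. World frame = base frame: x ahead of the robot, y to its left, z up, the work surface at z = 0. Lengths are in m, angles in rad, forces in N, time in s.
With the tool pointing down it reaches from about 0.35 to 0.975 m from the base axis. Payload 4.9 kg.
Tool frame: the origin (TCP) lies midway between the tips of the shut fingers; the grasp point (between the pads) lies 19 mm behind it; z points along the fingers, y is the line along which they close (so a half turn about z gives the same grasp; the last joint's range is limited). The gripper opens to 85 mm and grips with 20 to 120 N. Pads are 22 mm wide; open, the fingers measure 114 mm over their backs; the gripper's body (76 mm by 85 mm) begins 54 mm behind the grasp point. The pads swing forward as they close: fully open they stand 13 mm farther back than shut.
Start: joints at [-1.398, 0.053, 1.613, -0, 1.476, -0.119], TCP at [0.18, -0.599, 0.231] pointing down, gripper open.
Joint ranges: [-3.01, 3.01], [-1.01, 2.22], [0.06, 2.58], [-1.02, 4.17], [0.09, 2.62], [-3.14, 3.14]. Speed limits (rad/s): [2.57, 2.57, 3.14, 3.14, 3.14, 3.14].

## Interface

Orientations are given as a unit quaternion [w, x, y, z].
In Python, from plant import manip gives the robot as it stands.
- The arm moves only by the tool carry_out, never from a script. Its argument "moves" is a list of rows, each a list of 7 numbers: the opening, from 0 (shut) to 1 (fully open), then the shift along the tool's x, y, z normalised to -1 to 1, where 1 is 0.4 m, then the turn, a rotation vector about the tool's x, y, z normalised to -1 to 1, where 1 is 0.5 rad. In form: [[grip, dx, dy, dz, rx, ry, rz], ...]. A call has 1 to 8 rows; each row is the pose to reach, as a shift and turn from the pose commanded when the call began, along the tool's axes at that moment; what a row does not reach only later rows make up. A row lasts 1/12 s, in which the tool goes at most 41.7 mm and 7.16 degrees, less where a joint would pass 70% of its speed; a pose out of reach is approached as far as the arm can. A call with a number of a shift or a turn outside -1 to 1 is refused whole. A call with a gripper value outside its range is refused whole. The fingers move at their own pace and stop on an object; the grip force is fixed at half the most. Time passes only in rows, so rows that repeat a pose let the fingers close. It gives the time, the measured TCP pose, the force and the opening at its end, in the units of the state.
- manip.state(): the state, without advancing time (a new reading comes with each control period).
- manip.grab_frame(name): name is "scene" or "top" or "wrist"; returns the picture (400x640x3 uint8, red, green, blue); there is no depth.
- manip.camera_info(name): a dict with "intrinsics" (3x3 intrinsics, pixels), "distortion" ([k1, k2, p1, p2, k3] as OpenCV has them; the pictures are not rectified), "extrinsics" (4x4, takes a point from world to camera coordinates). Camera axes: x right, y down, z forward; pixel columns grow to the right and rows downward; lengths in m; the calibration is good to about 2 mm. A picture is of the moment at which its call begins: read the wrist's pose just before it. camera_info takes no time and is no camera call; for the wrist camera it gives the pose at the moment of the call.
- manip.job_done(): hands the job in, once; it reports no verdict.
The state is a dict: "time": time; "joint_pos": joint angles; "joint_vel": joint speeds; "joint_efforts": joint torques, N m; "tool_pos": TCP position; "tool_rot": TCP orientation; "contact_force": force on the tool from outside, world axes, zero at the start; "ft_torque": the same for the moment, N m; "gripper_width": opening from 0.0 (shut) to 1.0 (fully open).
Only numpy, scipy, OpenCV 4.12 (cv2) and the standard library are available. Lean on these libraries where they do the work, as an engineer would, in place of code of your own. Each camera call takes 0.05 s, during which the arm holds its last target. There are 200 camera calls.

## Working session

There is one attempt and no reset: what is moved stays moved. The work goes in short steps, Python scripts to look and compute and a tool call to move; the robot and the scene stay as the last step left them, time stands still between calls to the robot, and variables do not carry over. Pictures are saved under pics/ and viewed, on a budget of 14 in all, crops included, one or two more only if the job needs it, and the job is handed in when it is done.

Besides the shell and the picture viewer there is one more tool, called after "Call:" by a JSON object that holds its "fn" and its "kwargs". carry_out: Moves the arm, as the interface text tells. Scaled input: -1 to 1 covers 0.4 m each way for a shift and 0.5 rad each way for a turn. Its arguments: {"type":"object","properties":{"moves":{"type":"array"}},"required":["moves"]}

```bash
ls; mkdir -p pics; python3 - <<'E'
from plant import manip
import cv2
print(manip.state())
for n in("scene","top"):
    im=manip.grab_frame(n); cv2.imwrite(f"pics/{n}0.png",im[:,:,::-1])
    c=manip.camera_info(n); print(n,c)
E
```

```text
pics
{'time': 0.0, 'joint_pos': array([-1.39799020e+00,  5.33235033e-02,  1.61432416e+00,  1.19916765e-06,
        1.47597873e+00, -1.18987057e-01]), 'joint_vel': array([ 9.58755554e-04, -3.09705171e-04,  1.23176779e-05,  2.31841734e-03,
        2.48566989e-03, -5.43364826e-05]), 'joint_efforts': array([-1.05766325e-03, -3.93688846e+01, -3.70176244e+01, -1.62584120e-04,
        7.06349572e-03, -1.86093146e-06]), 'tool_pos': array([ 0.17969319, -0.59795356,  0.23006567]), 'tool_rot': array([-1.01652215e-03,  9.89375454e-01,  1.45379422e-01, -2.67636932e-05]), 'contact_force': array([-0.44664278, -0.37307614, -0.92127168]), 'ft_torque': array([0.01637806, 0.0194301 , 0.00993898]), 'gripper_width': 1.0012465277706983}
scene {'intrinsics': array([[478.62161281,   0.        , 314.7372236 ],
       [  0.        , 478.62161281, 191.34217884],
       [  0.        ,   0.        ,   1.        ]]), 'distortion': array([-0.13303331,  0.        ,  0.        ,  0.        ,  0.        ]), 'extrinsics': array([[ 0.86392204,  0.50336627,  0.01615878, -0.41420417],
       [ 0.32971385, -0.54104857, -0.7736635 , -0.11848043],
       [-0.38069343,  0.67371272, -0.63339062,  1.59730069],
       [ 0.        ,  0.        ,  0.        ,  1.        ]])}
top {'intrinsics': array([[441.11413907,   0.        , 315.51082902],
       [  0.        , 441.11413907, 206.83342056],
       [  0.        ,   0.        ,   1.        ]]), 'distortion': array([-0.02776421,  0.        ,  0.        ,  0.        ,  0.        ]), 'extrinsics': array([[ 0.01492474, -0.9998485 ,  0.00895669, -0.03500928],
       [-0.98216063, -0.01633885, -0.18733268,  0.50449073],
       [ 0.18745065, -0.00600101, -0.98225569,  1.55559467],
       [ 0.        ,  0.        ,  0.        ,  1.        ]])}
```

View pics/top0.png

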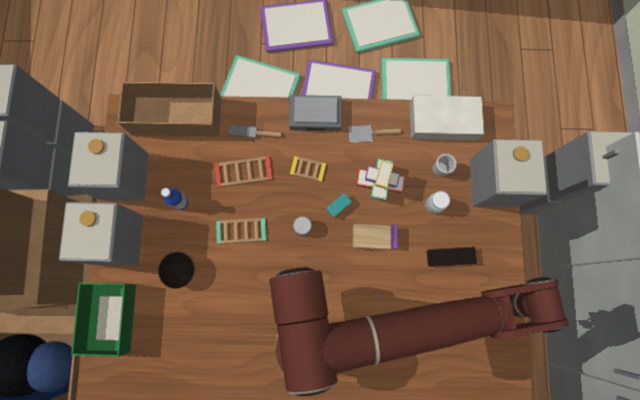

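View pics/scene0.png

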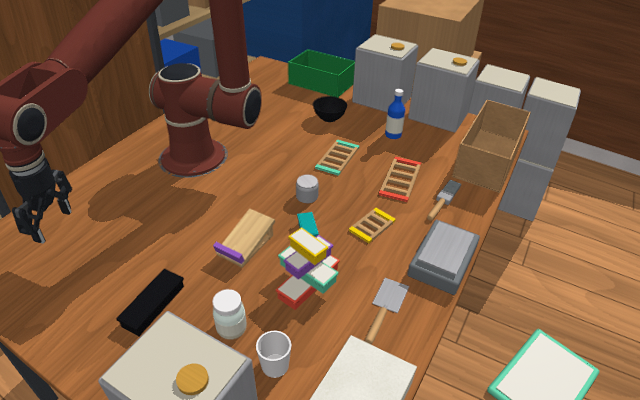

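The top view shows the stack at about (382,180), the ramp at (375,236) with its cleat on the right, the yellow rack at (309,168), the coral rack at (244,171), the mint rack at (242,231), the can at (302,226) and the bottle at (174,198). I'll enlarge this for measuring.

```bash
cat > h.py <<'E'
import numpy as np, cv2
from plant import manip
from scipy.spatial.transform import Rotation as R
def cam(n):
    c=manip.camera_info(n); return [np.array(c[k]) for k in("intrinsics","distortion","extrinsics")]
def ray(n_or_c,uv,z):
    K,D,E=cam(n_or_c) if isinstance(n_or_c,str) else n_or_c
    p=cv2.undistortPoints(np.array(uv,float).reshape(-1,1,2),K,D).reshape(-1,2)
    d=np.c_[p,np.ones(len(p))]@E[:3,:3]; o=-E[:3,:3].T@E[:3,3]
    return o+d*((np.asarray(z)-o[2])/d[:,2])[:,None]
def proj(c,P):
    K,D,E=c
    return cv2.projectPoints(np.array(P,float).reshape(-1,3),cv2.Rodrigues(E[:3,:3])[0],E[:3,3],K,D)[0].reshape(-1,2)
def rot(q): return R.from_quat([*q[1:],q[0]])
E
python3 - <<'E'
from h import *
im=cv2.imread("pics/top0.png")
cv2.imwrite("pics/top0c.png",cv2.resize(im[145:255,205:415],None,fx=3.8,fy=3.8,interpolation=cv2.INTER_CUBIC))
print(ray("top",[(382,180),(375,236),(309,168),(244,171),(242,231),(302,226),(174,198)],[.14,.04,.01,.01,.01,.06,.1]).round(3))
E
```

```text
[[ 0.586 -0.256  0.14 ]
 [ 0.403 -0.244  0.04 ]
 [ 0.661 -0.     0.01 ]
 [ 0.646  0.245  0.01 ]
 [ 0.417  0.242  0.01 ]
 [ 0.432  0.02   0.06 ]
 [ 0.518  0.473  0.1  ]]
```

View pics/top0c.png

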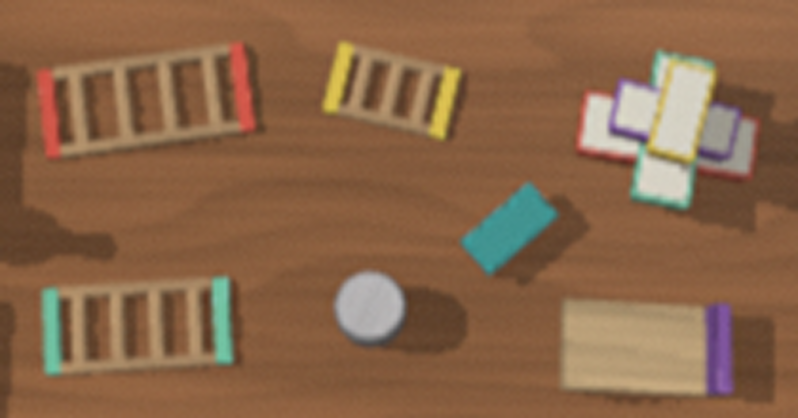

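The crop shows all the places clearly; the trays lie crosswise, with yellow on top. I'll fit known-size rectangles to the corner pixels I read off.

```bash
cat >> h.py <<'E'
from scipy.optimize import least_squares
def fitrect(c,uv,L,W,z,x0):
    "uv in cyclic order: corners (+L+W),(+L-W),(-L-W),(-L+W); returns x,y,yaw, rms px"
    b=np.array([[1,1],[1,-1],[-1,-1],[-1,1]])*[L/2,W/2]
    def P(s):
        cs,sn=np.cos(s[2]),np.sin(s[2]); 
        return np.c_[s[0]+b[:,0]*cs-b[:,1]*sn, s[1]+b[:,0]*sn+b[:,1]*cs, np.full(4,z)]
    uv=np.array(uv,float)
    r=least_squares(lambda s:(proj(c,P(s))-uv).ravel(),x0)
    return r.x, np.sqrt(np.mean(r.fun**2))
E
python3 - <<'E'
from h import *
c=cam("top")
f=lambda a:np.array(a)/3.8+[205-.37,145-.37]
# length direction +y (left) for racks; +W is then -x(down)... yaw=pi/2: L->+y, W->-x
J={'yrack':([(324,108),(344,42),(461,68),(441,138)],.124,.072,.01),
'crack':([(50,157),(38,70),(243,42),(256,130)],.208,.090,.01),
'mrack':([(47,374),(42,289),(227,278),(233,362)],.180,.084,.01)}
for k,(p,L,W,z) in J.items():
    print(k,*fitrect(c,f(p),L,W,z,[.5,.1,1.57]))
# trays: yellow, mint lengthways x (yaw~0: L up, W left)
print('yellow',*fitrect(c,f([(668,58),(716,64),(692,160),(648,152)]),.09,.044,.143,[.58,-.25,0]))
print('ramp up end',ray(c,f([(563,298),(563,388)]),.056))
print('cleat top',ray(c,f([(709,304),(709,393),(733,304),(733,393)]),[.051]*4))
s=manip.state(); E=cam("wrist")[2]; T=np.eye(4); T[:3,:3]=rot(s['tool_rot']).as_matrix(); T[:3,3]=s['tool_pos']
print("tool->cam",(E@T).round(4)); print(cam("wrist")[0])
E
```

```text
yrack [0.66136677 0.00375315 1.33565865] 0.44994079860065084
crack [0.64624003 0.24772147 1.7301116 ] 0.3513419145416713
mrack [0.41966099 0.24666086 1.65566866] 0.258114088762993
yellow [ 0.60999176 -0.2620667  -0.21727041] 0.5301978673945854
ramp up end [[ 0.44631204 -0.16186444  0.056     ]
 [ 0.36107584 -0.1618112   0.056     ]]
cleat top [[ 0.44354816 -0.3011462   0.051     ]
 [ 0.35895226 -0.29973709  0.051     ]
 [ 0.44391084 -0.32401618  0.051     ]
 [ 0.35928861 -0.322383    0.051     ]]
tool->cam [[ 0.000e+00  1.000e+00  2.000e-04  7.000e-04]
 [-9.574e-01  1.000e-04 -2.889e-01  2.880e-02]
 [-2.889e-01 -2.000e-04  9.574e-01  1.573e-01]
 [ 0.000e+00  0.000e+00  0.000e+00  1.000e+00]]
[[279.57477547   0.         318.5494198 ]
 [  0.         279.57477547 198.33115744]
 [  0.           0.           1.        ]]
```

```bash
cat >> h.py <<'E'
def down(yaw): # tool z down, tool x at yaw
    return R.from_matrix(np.array([[np.cos(yaw),np.sin(yaw),0],[np.sin(yaw),-np.cos(yaw),0],[0,0,-1]]).astype(float))
def mv(pos,yaw=None,q=None,frm=None):
    "normalised shift and turn from the present (or frm=(pos,R)) pose to the target"
    s=manip.state()
    p0,R0=frm or (s['tool_pos'],rot(s['tool_rot']))
    R1=q if q is not None else down(yaw)
    d=R0.inv().apply(np.array(pos)-p0)/.4; w=(R0.inv()*R1).as_rotvec()/.5
    print("mv",np.r_[d,w].round(4), "rows>=%.1f"%max(np.linalg.norm(d)*.4/.0417,np.linalg.norm(w)*.5/.125)); return R1
def st():
    s=manip.state(); r=rot(s['tool_rot']).as_matrix()
    print("t%.2f"%s['time'],"p",s['tool_pos'].round(4),"yaw %.4f"%np.arctan2(r[1,0],r[0,0]),"tilt",r[2].round(4),"F",s['contact_force'].round(1),"g%.3f"%s['gripper_width'],"q",s['joint_pos'].round(2))
E
python3 - <<'E'
from h import *
st(); s=manip.state()
mv([.18,-.598,.38],.292); mv([.52,-.27,.38],-.217,frm=(np.array([.18,-.598,.38]),rot(s['tool_rot'])))
E
```

```text
t0.10 p [ 0.1797 -0.598   0.2302] yaw 0.2918 tilt [ 2.0e-04 -1.8e-03 -1.0e+00] F [ 0.3  0.1 -0.2] g1.002 q [-1.4   0.05  1.61 -0.    1.48 -0.12]
mv [ 0.0008 -0.0006 -0.3745 -0.0036 -0.0004 -0.0005] rows>=3.6
mv [ 1.0499e+00 -5.4080e-01  1.2000e-03 -3.7000e-03  5.0000e-04  1.0175e+00] rows>=11.3
```

Call:
{"fn": "carry_out", "kwargs": {"moves": [[1,0,0,-0.375,0,0,0],[1,0,0,-0.375,0,0,0],[1,0,0,-0.375,0,0,0],[1,0.4,-0.2,-0.375,0,0,0.5],[1,0.4,-0.2,-0.375,0,0,0.5],[1,0.4,-0.2,-0.375,0,0,0.5],[1,0.4,-0.2,-0.375,0,0,0.5],[1,0.4,-0.2,-0.375,0,0,0.5]]}}

```text
time: 0.77
tool_pos: [0.313, -0.4729, 0.3824]
tool_rot: [0.0, 1.0, 0.023, 0.001]
contact_force: [0.2, -0.6, 1.2]
gripper_width: 0.996
```

```bash
python3 -c "
from h import *
st(); mv([.52,-.27,.38],-.217)"
```

```text
t0.77 p [ 0.313  -0.4729  0.3824] yaw 0.0459 tilt [ 2.e-03  2.e-04 -1.e+00] F [ 0.2 -0.6  1.2] g0.996 q [-1.12 -0.13  1.54  0.    1.73  0.41]
mv [ 5.402e-01 -4.829e-01  7.100e-03 -1.000e-04 -4.100e-03  5.258e-01] rows>=7.0
```

Call:
{"fn": "carry_out", "kwargs": {"moves": [[1,0.54,-0.483,0,0,0,0.526],[1,0.54,-0.483,0,0,0,0.526],[1,0.54,-0.483,0,0,0,0.526],[1,0.54,-0.483,0,0,0,0.526],[1,0.54,-0.483,0,0,0,0.526],[1,0.54,-0.483,0,0,0,0.526],[1,0.54,-0.483,0,0,0,0.526],[1,0.54,-0.483,0,0,0,0.526]]}}

```text
time: 1.43
tool_pos: [0.521, -0.2694, 0.3802]
tool_rot: [-0.001, 0.994, -0.107, 0.0]
contact_force: [-0.1, -1.0, -0.4]
gripper_width: 1.003
```

Call:
{"fn": "carry_out", "kwargs": {"moves": [[1,0,0,0,0,0,0],[1,0,0,0,0,0,0]]}}

```text
time: 1.6
tool_pos: [0.5176, -0.274, 0.3806]
tool_rot: [0.0, 0.994, -0.11, -0.001]
contact_force: [-0.6, 0.6, 0.3]
gripper_width: 1.005
```

```bash
python3 -c "
from h import *
st(); c=cam('wrist'); im=manip.grab_frame('wrist'); cv2.imwrite('pics/w1.png',im[:,:,::-1]); np.savez('w1.npz',*c)
print(proj(c,[[.61,-.262,.143],[.40,-.302,.022],[.42,-.24,.04]]))"
```

```text
t1.60 p [ 0.5176 -0.274   0.3806] yaw -0.2207 tilt [-1.4e-03  3.0e-04 -1.0e+00] F [-0.6  0.6  0.3] g1.005 q [-0.61 -0.08  1.5  -0.    1.72  1.18]
[[293.94389579 102.06759355]
 [346.50429848 213.22384101]
 [312.20122799 213.53216351]]
```

View pics/w1.png

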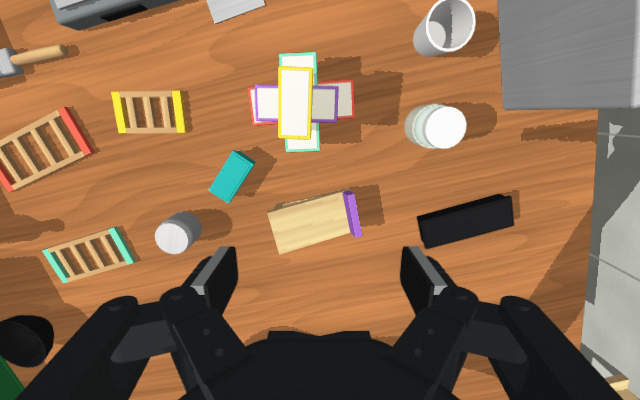

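The wrist view shows the stack centred at (296,102), the ramp at (313,222) with its cleat on the right at (352,215), the yellow rack at (148,112), the mint rack at (88,255), and the coral rack cut off at left. Next, enlarged crops.

```bash
python3 -c "
from h import *
im=cv2.imread('pics/w1.png'); 
a=cv2.resize(im[45:160,240:365],None,fx=3.4,fy=3.4,interpolation=cv2.INTER_CUBIC)
b=cv2.resize(im[170:285,260:370],None,fx=3.4,fy=3.4,interpolation=cv2.INTER_CUBIC)
print(a.shape,b.shape)
cv2.imwrite('pics/w1c.png',np.hstack([a,b]))"
```

```text
(391, 425, 3) (391, 374, 3)
```

View pics/w1c.png

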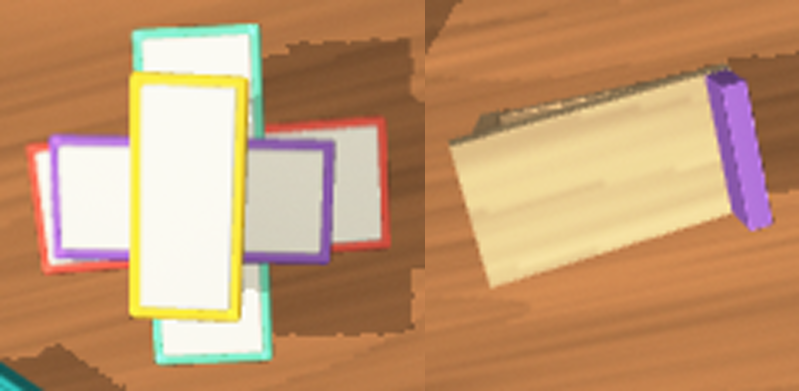

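```bash
python3 - <<'E'
from h import *
d=np.load('w1.npz'); c=[d[k] for k in d]; ct=cam('top')
g=lambda a,o:(np.array(a)+.5)/3.4-.5+o
J={'yellow':([(130,73),(248,76),(240,321),(130,317)],.09,.044,.143,0),
'lilac':([(56,260),(50,136),(335,142),(330,263)],.118,.05,.107,1.3),
'mint':([(131,31),(259,25),(272,358),(156,363)],.146,.056,.071,-.2),
'coral':([(45,273),(27,147),(385,118),(391,247)],.174,.062,.035,1.3)}
for k,(p,L,W,z,y) in J.items():
    for zz in(z-.003,z):
        print(k,zz,*fitrect(c,g(p,(240,45)),L,W,zz,[.6,-.26,y]))
# ramp: fit x,y,yaw of seat frame
def pts(s):
    u=np.array([np.cos(s[2]),np.sin(s[2]),0]); v=np.array([-u[1],u[0],0]); X=u*np.cos(.24)+[0,0,np.sin(.24)]
    o=np.array([s[0],s[1],.022]); return np.array([o+.142*X+.042*v,o+.142*X-.042*v,o-.042*v,o+.042*v])
# upslope +y; v = left of upslope = -x (image bottom)
uv=g([(66,287),(24,143),(282,76),(308,214)],(260,170))
r=least_squares(lambda s:(proj(c,pts(s))-uv).ravel(),[.4,-.3,1.57]); print('seat',r.x,r.fun.round(1))
print(proj(ct,pts(r.x)).round(1), ((np.array([(563,388),(563,298),(709,304),(709,393)])+.5)/3.8-.5+[205,145]).round(1))
E
```

```text
yellow 0.13999999999999999 [ 0.60805656 -0.26216219 -0.25888927] 0.2190025716696999
yellow 0.143 [ 0.60786077 -0.26236507 -0.25900503] 0.42031503194386216
lilac 0.104 [ 0.60915728 -0.26189326  1.33290094] 0.35116022729824803
lilac 0.107 [ 0.60898715 -0.26208479  1.33299756] 0.5471471884114064
mint 0.06799999999999999 [ 0.60949017 -0.26483832 -0.17891124] 0.35773996085931525
mint 0.071 [ 0.60927076 -0.26498383 -0.17897216] 0.5998274577625237
coral 0.032 [ 0.61243757 -0.26645153  1.42403272] 0.48076021863995205
coral 0.035 [ 0.61226049 -0.26657804  1.42406555] 0.6369279132782273
seat [ 0.40116615 -0.30174921  1.55340812] [-0.2 -0.3  0.6  0.4 -0.3 -0.1 -0.2  0. ]
[[353.1 246.6]
 [353.5 223.3]
 [390.2 225.9]
 [390.1 248.8]] [[352.8 246.7]
 [352.8 223.1]
 [391.2 224.6]
 [391.2 248.1]]
```

```bash
python3 -c "
from h import *
st(); R1=mv([.608,-.262,.20],-.259); mv([.608,-.262,.116],-.259,frm=(np.array([.608,-.262,.2]),R1))"
```

```text
t1.65 p [ 0.5172 -0.2746  0.3808] yaw -0.2220 tilt [-1.e-03  3.e-04 -1.e+00] F [ 0.9 -0.1 -0.6] g1.000 q [-0.61 -0.09  1.5  -0.    1.72  1.18]
mv [ 0.215  -0.0809  0.4518  0.0006  0.0021  0.0739] rows>=4.9
mv [0.   0.   0.21 0.   0.   0.  ] rows>=2.0
```

Call:
{"fn": "carry_out", "kwargs": {"moves": [[1,0.215,-0.08,0.2,0,0,0.074],[1,0.215,-0.08,0.45,0,0,0.074],[1,0.215,-0.08,0.45,0,0,0.074],[1,0.215,-0.08,0.45,0,0,0.074],[1,0.215,-0.08,0.45,0,0,0.074],[1,0.215,-0.08,0.45,0,0,0.074],[1,0.215,-0.08,0.45,0,0,0.074],[1,0.215,-0.08,0.45,0,0,0.074]]}}

```text
time: 2.32
tool_pos: [0.6085, -0.2633, 0.2035]
tool_rot: [0.001, 0.992, -0.13, 0.001]
contact_force: [0.6, -0.8, 1.0]
gripper_width: 0.999
```

```bash
python3 -c "
from h import *
st(); R1=mv([.608,-.262,.116],-.259)"
```

```text
t2.32 p [ 0.6085 -0.2633  0.2035] yaw -0.2600 tilt [ 0.0022  0.001  -1.    ] F [ 0.6 -0.8  1. ] g0.999 q [-0.52  0.16  1.55 -0.    1.43  1.31]
mv [-0.0026 -0.0029  0.2187  0.002  -0.0045 -0.0019] rows>=2.1
```

Call:
{"fn": "carry_out", "kwargs": {"moves": [[1,0,-0.002,0.1,0,0,0],[1,0,-0.002,0.15,0,0,0],[1,0,-0.002,0.19,0,0,0],[1,0,-0.002,0.21,0,0,0],[1,0,-0.002,0.214,0,0,0],[1,0,-0.002,0.214,0,0,0],[1,0,-0.002,0.214,0,0,0]]}}

```text
time: 2.9
tool_pos: [0.6101, -0.2619, 0.1189]
tool_rot: [0.001, 0.992, -0.129, 0.002]
contact_force: [0.7, -0.6, 0.2]
gripper_width: 1.004
```

```bash
python3 -c "
from h import *
st(); R1=mv([.608,-.262,.116],-.259)"
```

```text
t2.90 p [ 0.6101 -0.2619  0.1189] yaw -0.2586 tilt [ 0.0045  0.0013 -1.    ] F [ 0.7 -0.6  0.2] g1.004 q [-0.52  0.23  1.61 -0.    1.3   1.31]
mv [-0.0051  0.0017  0.0071  0.0025 -0.0089  0.0008] rows>=0.1
```

Call:
{"fn": "carry_out", "kwargs": {"moves": [[1,-0.003,0,0.006,0,0,0],[0,-0.003,0,0.006,0,0,0],[0,-0.003,0,0.006,0,0,0],[0,-0.003,0,0.006,0,0,0],[0,-0.003,0,0.006,0,0,0],[0,-0.003,0,0.006,0,0,0],[0,-0.003,0,0.006,0,0,0],[0,-0.003,0,0.006,0,0,0]]}}

```text
time: 3.57
tool_pos: [0.6081, -0.2606, 0.1138]
tool_rot: [0.0, 0.992, -0.129, 0.0]
contact_force: [-1.0, -0.7, 2.6]
gripper_width: 0.507
```

Call:
{"fn": "carry_out", "kwargs": {"moves": [[0,0,0,0,0,0,0],[0,0,0,0,0,0,0],[0,0,0,0,0,0,0],[0,0,0,0,0,0,0]]}}

```text
time: 3.9
tool_pos: [0.608, -0.2606, 0.1138]
tool_rot: [0.0, 0.992, -0.129, 0.0]
contact_force: [0.4, -0.1, 4.1]
gripper_width: 0.506
```

```bash
python3 -c "
from h import *
st(); im=manip.grab_frame('wrist'); cv2.imwrite('pics/w2.png',im[:,:,::-1][20:,100:540])"
```

```text
t3.90 p [ 0.608  -0.2606  0.1138] yaw -0.2582 tilt [ 9.e-04  2.e-04 -1.e+00] F [ 0.4 -0.1  4.1] g0.506 q [-0.52  0.23  1.62  0.    1.29  1.31]
```

View pics/w2.png

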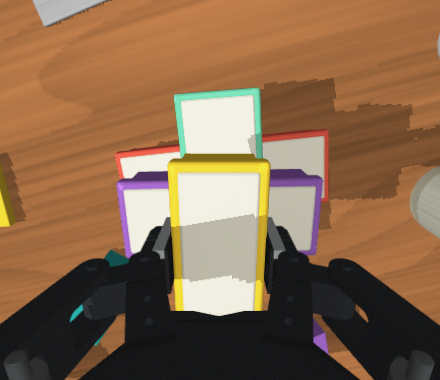

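The yellow tray is gripped squarely across the rim: opening 0.506 is about 43 mm, both pads are on the yellow rim, and the tips are clear of the lilac tray. I'll lift it and check the rack poses in the wrist picture.

Call:
{"fn": "carry_out", "kwargs": {"moves": [[0,0,0,-0.03,0,0,0],[0,0,0,-0.1,0,0,0],[0,0,0,-0.2,0,0,0],[0,0,0,-0.3,0,0,0],[0,0,0,-0.3,0,0,0],[0,0,0,-0.3,0,0,0],[0,0,0,-0.3,0,0,0]]}}

```text
time: 4.53
tool_pos: [0.6072, -0.2601, 0.2326]
tool_rot: [-0.0, 0.992, -0.129, -0.001]
contact_force: [0.5, -0.7, -1.7]
gripper_width: 0.5
```

```bash
python3 -c "
from h import *
st(); mv([.661,.004,.234],1.336)
im=cv2.imread('pics/w1.png'); cv2.imwrite('pics/w1d.png',cv2.resize(im[82:287,0:195],None,fx=2.9,fy=2.9,interpolation=cv2.INTER_CUBIC))"
```

```text
t4.53 p [ 0.6072 -0.2601  0.2326] yaw -0.2581 tilt [-1.4e-03 -4.0e-04 -1.0e+00] F [ 0.5 -0.7 -1.7] g0.500 q [-0.52  0.14  1.52  0.    1.49  1.31]
mv [-3.8500e-02 -6.7270e-01 -3.1000e-03 -2.9000e-03  1.6000e-03 -3.1883e+00] rows>=12.8
```

View pics/w1d.png

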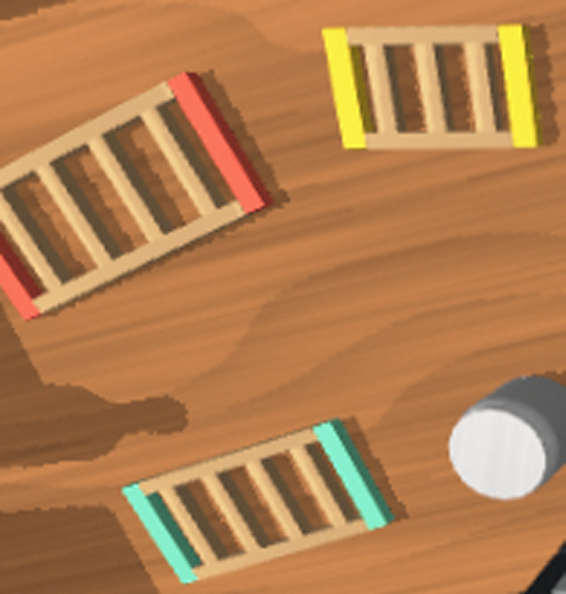

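The enlarged crop shows the yellow rack corners at (323,29), (523,25), (538,147) and (346,148), the mint ones at (123,488), (334,420), (390,522) and (189,582), and three corners of coral.

```bash
python3 - <<'E'
from h import *
d=np.load('w1.npz'); c=[d[k] for k in d]
g=lambda a:(np.array(a)+.5)/2.9-.5+[0,82]
for k,p,L,W in(('y',[(346,148),(323,29),(523,25),(538,147)],.124,.072),('m',[(189,582),(123,488),(334,420),(390,522)],.18,.084)):
    print(k,*fitrect(c,g(p),L,W,.01,[.5,.1,1.57]))
def res(s):
    u=np.array([np.cos(s[2]),np.sin(s[2])]);v=np.array([-u[1],u[0]])
    P=[[*(s[:2]+a*u*.104+b*v*.045),.01] for a,b in((-1,-1),(-1,1),(1,1))]
    return (proj(c,P)-g([(188,72),(270,207),(32,319)])).ravel()
r=least_squares(res,[.64,.24,1.73]);print('c',r.x,r.fun.round(1))
E
```

```text
y [0.65958067 0.0041225  1.35047013] 0.23365949047410836
m [0.41999966 0.24389131 1.65888869] 0.428584124148797
c [0.64434095 0.24589608 1.73079601] [ 0.7 -0.3  0.  -0.5 -0.8  0.9]
```

Call:
{"fn": "carry_out", "kwargs": {"moves": [[0,0,-0.08,0,0,0,-0.1],[0,-0.02,-0.18,0,0,0,-0.25],[0,-0.03,-0.28,0,0,0,-0.4],[0,-0.035,-0.38,0,0,0,-0.6],[0,-0.038,-0.48,0,0,0,-0.8],[0,-0.038,-0.58,0,0,0,-1],[0,-0.038,-0.67,0,0,0,-1],[0,-0.038,-0.67,0,0,0,-1]]}}

```text
time: 5.2
tool_pos: [0.6606, 0.009, 0.2297]
tool_rot: [-0.002, 0.992, 0.124, -0.002]
contact_force: [-0.0, -0.2, -1.6]
gripper_width: 0.504
```

Call:
{"fn": "carry_out", "kwargs": {"moves": [[0,0,0,0,0,0,-0.25],[0,0,0,0,0,0,-0.5],[0,0,0,0,0,0,-0.75],[0,0,0,0,0,0,-1],[0,0,0,0,0,0,-1]]}}

```text
time: 5.62
tool_pos: [0.66, 0.0024, 0.2301]
tool_rot: [-0.001, 0.932, 0.363, -0.002]
contact_force: [-0.5, 0.7, -1.0]
gripper_width: 0.506
```

Call:
{"fn": "carry_out", "kwargs": {"moves": [[0,0,0,0,0,0,-0.25],[0,0,0,0,0,0,-0.5],[0,0,0,0,0,0,-0.75],[0,0,0,0,0,0,-1],[0,0,0,0,0,0,-1],[0,0,0,0,0,0,-1]]}}

```text
time: 6.12
tool_pos: [0.6607, 0.0024, 0.2316]
tool_rot: [-0.001, 0.815, 0.58, -0.001]
contact_force: [0.3, -0.7, -0.3]
gripper_width: 0.499
```

```bash
python3 -c "
from h import *
st(); mv([.660,.004,.10],1.345)"
```

```text
t6.12 p [0.6607 0.0024 0.2316] yaw 1.2363 tilt [-7.0e-04 -2.7e-03 -1.0e+00] F [ 0.3 -0.7 -0.3] g0.499 q [-0.11  0.14  1.52 -0.    1.48  0.23]
mv [ 0.0035 -0.0021  0.3291 -0.0054  0.001  -0.2174] rows>=3.2
```

Call:
{"fn": "carry_out", "kwargs": {"moves": [[0,0.0035,-0.002,0.1,0,0,-0.1],[0,0.0035,-0.002,0.2,0,0,-0.217],[0,0.0035,-0.002,0.3,0,0,-0.217],[0,0.0035,-0.002,0.4,0,0,-0.217],[0,0.0035,-0.002,0.47,0,0,-0.217],[0,0.0035,-0.002,0.49,0,0,-0.217],[0,0.0035,-0.002,0.49,0,0,-0.217],[0,0.0035,-0.002,0.49,0,0,-0.217]]}}

```text
time: 6.78
tool_pos: [0.6618, 0.004, 0.0382]
tool_rot: [0.0, 0.781, 0.624, 0.0]
contact_force: [-0.1, 0.2, -1.4]
gripper_width: 0.503
```

Call:
{"fn": "carry_out", "kwargs": {"moves": [[0,0,0,0,0,0,0],[0,0,0,0,0,0,0]]}}

```text
time: 6.95
tool_pos: [0.6636, 0.0039, 0.0409]
tool_rot: [0.002, 0.781, 0.625, 0.002]
contact_force: [0.5, 0.2, -0.9]
gripper_width: 0.498
```

```bash
python3 -c "
from h import *
st(); mv([.660,.004,.0158],1.345)"
```

```text
t6.95 p [0.6636 0.0039 0.0409] yaw 1.3496 tilt [ 6.0e-04  5.7e-03 -1.0e+00] F [ 0.5  0.2 -0.9] g0.498 q [-0.11  0.31  1.65 -0.    1.17  0.12]
mv [-0.0018 -0.0092  0.0627  0.0114 -0.0013  0.0092] rows>=0.6
```

Call:
{"fn": "carry_out", "kwargs": {"moves": [[0,0,-0.006,0.02,0,0,0],[0,0,-0.006,0.035,0,0,0],[0,0,-0.006,0.045,0,0,0],[0,0,-0.006,0.05,0,0,0],[0,0,-0.006,0.05,0,0,0],[0,0,-0.006,0.05,0,0,0],[0,0,-0.006,0.05,0,0,0],[0,0,-0.006,0.05,0,0,0]]}}

```text
time: 7.62
tool_pos: [0.659, 0.0047, 0.0175]
tool_rot: [0.0, 0.781, 0.625, 0.0]
contact_force: [0.6, -0.2, -0.1]
gripper_width: 0.504
```

```bash
python3 -c "
from h import *
st(); mv([.660,.004,.0158],1.345)"
```

```text
t7.62 p [0.659  0.0047 0.0175] yaw 1.3502 tilt [ 1.e-04  4.e-04 -1.e+00] F [ 0.6 -0.2 -0.1] g0.504 q [-0.11  0.34  1.67  0.    1.14  0.11]
mv [-0.0011  0.0028  0.0043  0.0008 -0.0001  0.0105] rows>=0.1
```

Call:
{"fn": "carry_out", "kwargs": {"moves": [[0,0,0.002,0.003,0,0,0],[0,0,0.002,0.005,0,0,0],[0,0,0.002,0.005,0,0,0],[0,0,0.002,0.005,0,0,0]]}}

```text
time: 7.95
tool_pos: [0.66, 0.0044, 0.0159]
tool_rot: [0.0, 0.781, 0.625, 0.0]
contact_force: [-1.1, 1.0, 1.8]
gripper_width: 0.505
```

```bash
python3 -c "
from h import *
st()"
```

```text
t7.95 p [0.66   0.0044 0.0159] yaw 1.3503 tilt [ 1.e-04  8.e-04 -1.e+00] F [-1.1  1.   1.8] g0.505 q [-0.11  0.34  1.66 -0.    1.13  0.11]
```

Call:
{"fn": "carry_out", "kwargs": {"moves": [[0.7,0,0,0,0,0,0],[0.7,0,0,0,0,0,0],[0.7,0,0,0,0,0,0],[0.7,0,0,0,0,0,0],[1,0,0,-0.05,0,0,0],[1,0,0,-0.1,0,0,0],[1,0,0,-0.2,0,0,0],[1,0,0,-0.3,0,0,0]]}}

```text
time: 8.62
tool_pos: [0.6579, 0.0047, 0.1343]
tool_rot: [-0.002, 0.781, 0.625, -0.002]
contact_force: [0.1, 0.4, -0.7]
gripper_width: 1.001
```

Call:
{"fn": "carry_out", "kwargs": {"moves": [[1,0,0,-0.1,0,0,0],[1,0,0,-0.2,0,0,0],[1,0,0,-0.25,0,0,0],[1,0,0,-0.25,0,0,0],[1,0,0,-0.25,0,0,0]]}}

```text
time: 9.03
tool_pos: [0.6605, 0.0044, 0.2376]
tool_rot: [0.001, 0.781, 0.625, 0.001]
contact_force: [0.4, 0.1, 0.1]
gripper_width: 1.001
```

```bash
python3 -c "
from h import *
st(); c=cam('wrist'); im=manip.grab_frame('wrist'); cv2.imwrite('pics/w3.png',im[:,:,::-1]); np.savez('w3.npz',*c)
uv=proj(c,[[.66,.004,.03]])[0]; print(uv)
mv([.609,-.262,.22],1.333)"
```

```text
t9.03 p [0.6605 0.0044 0.2376] yaw 1.3503 tilt [ 5.e-04  4.e-03 -1.e+00] F [0.4 0.1 0.1] g1.001 q [-0.11  0.13  1.52  0.    1.49  0.11]
[318.30453525 175.02917252]
mv [-6.778e-01  2.290e-02  3.720e-02 -6.000e-04  0.000e+00  3.460e-02] rows>=6.5
```

View pics/w3.png

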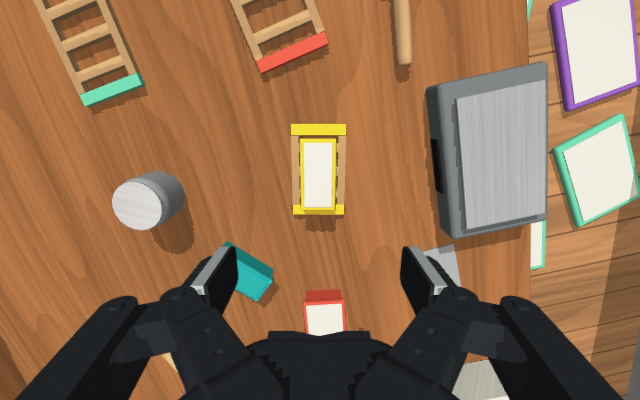

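The yellow tray sits between the yellow end bars, centred on its rack around (318,172). Next is the lilac tray; I'll move above it and re-measure from the purple rim.

Call:
{"fn": "carry_out", "kwargs": {"moves": [[1,-0.1,0.005,0.01,0,0,0.034],[1,-0.2,0.01,0.02,0,0,0.034],[1,-0.3,0.015,0.03,0,0,0.034],[1,-0.4,0.02,0.037,0,0,0.034],[1,-0.5,0.02,0.037,0,0,0.034],[1,-0.6,0.023,0.037,0,0,0.034],[1,-0.66,0.023,0.037,0,0,0.034],[1,-0.678,0.023,0.037,0,0,0.034]]}}

```text
time: 9.75
tool_pos: [0.6067, -0.2654, 0.2168]
tool_rot: [-0.002, 0.787, 0.617, -0.002]
contact_force: [-0.1, -0.1, -0.5]
gripper_width: 0.999
```

Call:
{"fn": "carry_out", "kwargs": {"moves": [[1,0,0,0,0,0,0],[1,0,0,0,0,0,0],[1,0,0,0,0,0,0]]}}

```text
time: 10.0
tool_pos: [0.6092, -0.2605, 0.2192]
tool_rot: [-0.001, 0.785, 0.619, -0.0]
contact_force: [0.8, 0.3, 0.3]
gripper_width: 0.996
```

```bash
cat >> h.py <<'E'
HUE={'lilac':(125,150),'mint':(72,92),'coral':(0,8),'yellow':(22,34)}
def rim(name,c,im,z,guess,L,W,smin=80):
    "fit tray rim (top face) from colour mask: rows of hull -> min area rect -> known-size fit"
    h=cv2.cvtColor(im,cv2.COLOR_RGB2HSV); a,b=HUE[name]
    m=cv2.inRange(h,(a,smin,70),(b,255,255))
    uv0=proj(c,[[guess[0],guess[1],z]])[0]
    n,l,s,ce=cv2.connectedComponentsWithStats(m)
    keep=[i for i in range(1,n) if s[i,4]>25 and np.hypot(*(ce[i]-uv0))<130]
    pts=np.argwhere(np.isin(l,keep))[:,::-1].astype(float)
    P=ray(c,pts,z)[:,:2]
    r=cv2.minAreaRect((P*1000).astype(np.float32))
    bx=cv2.boxPoints(r)/1000
    print(name,"rect centre",np.round(np.array(r[0])/1000,4),"size",np.round(r[1],1),"ang",round(r[2],2)); return m,bx
E
python3 - <<'E'
from h import *
st(); c=cam('wrist'); im=manip.grab_frame('wrist'); cv2.imwrite('pics/w4.png',im[:,:,::-1]); np.savez('w4.npz',*c)
rim('lilac',c,im,.107,(.609,-.262),.118,.05); rim('mint',c,im,.071,(.609,-.265),.1,.1)
print(proj(c,[[.609,-.262,.107]]))
E
```

```text
t10.00 p [ 0.6092 -0.2605  0.2192] yaw 1.3347 tilt [ 0.0011 -0.0019 -1.    ] F [0.8 0.3 0.3] g0.996 q [-0.52  0.15  1.53  0.    1.46 -0.28]
lilac rect centre [ 0.6098 -0.2608] size [116.5  49.2] ang 76.22
mint rect centre [ 0.6097 -0.2636] size [ 56.7 144.4] ang 79.63
[[319.82380622 197.044111  ]]
```

View pics/w4.png

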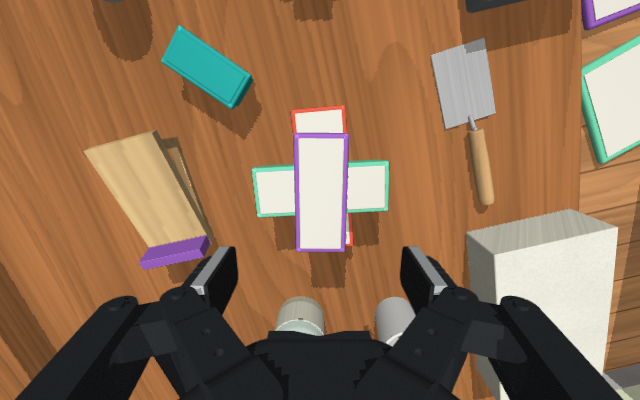

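The lilac tray fits at (0.610, -0.261) with size 116.5 x 49 mm, close to the nominal 118 x 50. Descend and grip.

Call:
{"fn": "carry_out", "kwargs": {"moves": [[1,0,0,0.1,0,0,0.008],[1,0,0,0.2,0,0,0.008],[1,0,0,0.28,0,0,0.008],[1,0,0,0.33,0,0,0.008],[1,0,0,0.352,0,0,0.008],[1,0,0,0.352,0,0,0.008],[1,0,0,0.352,0,0,0.008],[1,0,0,0.352,0,0,0.008]]}}

```text
time: 10.72
tool_pos: [0.611, -0.2625, 0.0824]
tool_rot: [0.002, 0.787, 0.617, 0.001]
contact_force: [0.1, -0.2, 0.4]
gripper_width: 0.998
```

```bash
python3 -c "
from h import *
st(); mv([.6098,-.2608,.078],1.33)"
```

```text
t10.72 p [ 0.611  -0.2625  0.0824] yaw 1.3300 tilt [-0.0011  0.004  -1.    ] F [ 0.1 -0.2  0.4] g0.998 q [-0.52  0.27  1.63  0.    1.24 -0.28]
mv [ 0.0034 -0.0038  0.011   0.008   0.0021  0.    ] rows>=0.1
```

Call:
{"fn": "carry_out", "kwargs": {"moves": [[1,0.002,-0.002,0.004,0,0,0],[1,0.002,-0.002,0.004,0,0,0],[0,0.002,-0.002,0.004,0,0,0],[0,0.002,-0.002,0.004,0,0,0],[0,0.002,-0.002,0.004,0,0,0],[0,0.002,-0.002,0.004,0,0,0],[0,0.002,-0.002,0.004,0,0,0],[0,0.002,-0.002,0.004,0,0,0]]}}

```text
time: 11.38
tool_pos: [0.6091, -0.2615, 0.0788]
tool_rot: [0.001, 0.787, 0.617, 0.0]
contact_force: [0.5, 0.6, 2.9]
gripper_width: 0.573
```

Call:
{"fn": "carry_out", "kwargs": {"moves": [[0,0,0,0,0,0,0],[0,0,0,0,0,0,0],[0,0,0,0,0,0,0],[0,0,0,0,0,0,0]]}}

```text
time: 11.72
tool_pos: [0.6091, -0.2615, 0.0789]
tool_rot: [0.001, 0.787, 0.617, 0.0]
contact_force: [-0.1, 0.1, 4.9]
gripper_width: 0.575
```

```bash
python3 -c "
from h import *
st()"
```

```text
t11.72 p [ 0.6091 -0.2615  0.0789] yaw 1.3293 tilt [-4.0e-04  1.2e-03 -1.0e+00] F [-0.1  0.1  4.9] g0.575 q [-0.52  0.27  1.64 -0.    1.24 -0.28]
```

Call:
{"fn": "carry_out", "kwargs": {"moves": [[0,0,0,-0.03,0,0,0],[0,0,0,-0.1,0,0,0],[0,0,0,-0.2,0,0,0],[0,0,0,-0.3,0,0,0],[0,0,0,-0.3,0,0,0],[0,0,0,-0.3,0,0,0],[0,0,0,-0.3,0,0,0]]}}

```text
time: 12.3
tool_pos: [0.6081, -0.2608, 0.1974]
tool_rot: [-0.001, 0.787, 0.617, -0.0]
contact_force: [0.1, -0.5, -1.4]
gripper_width: 0.572
```

```bash
cat >> h.py <<'E'
def ramp(seat=(.4012,-.3017,.022),psi=1.553,th=.24):
    X=np.array([np.cos(psi)*np.cos(th),np.sin(psi)*np.cos(th),np.sin(th)]); Y=np.array([-np.sin(psi),np.cos(psi),0]); Z=np.cross(X,Y)
    return np.array(seat),X,Y,Z,R.from_matrix(np.c_[X,-Y,-Z])
def lil(dx,dz): # TCP for tray centre at slope coords dx,dz
    s,X,Y,Z,Q=ramp(); return s+dx*X+(dz-.0111)*Z-.0008*X,Q
E
python3 - <<'E'
from h import *
st(); s=manip.state(); r0=rot(s['tool_rot'])
p,q=lil(.064,.10); print(p); mv(p,q=q)
p2,q=lil(.064,.024); mv(p2,q=q,frm=(p,q))
E
```

```text
t12.30 p [ 0.6081 -0.2608  0.1974] yaw 1.3293 tilt [ 5.0e-04 -1.5e-03 -1.0e+00] F [ 0.1 -0.5 -1.4] g0.572 q [-0.52  0.16  1.55  0.    1.43 -0.28]
[ 0.40191639 -0.26144958  0.12337475]
mv [-0.1249 -0.4998  0.1856  0.0508  0.4768 -0.4455] rows>=5.3
mv [-0.   -0.    0.19  0.    0.    0.  ] rows>=1.8
```

Call:
{"fn": "carry_out", "kwargs": {"moves": [[0,-0.025,-0.1,0,0.01,0.08,-0.08],[0,-0.05,-0.2,0,0.02,0.18,-0.18],[0,-0.075,-0.3,0,0.03,0.28,-0.27],[0,-0.1,-0.4,0.02,0.04,0.38,-0.36],[0,-0.125,-0.47,0.07,0.05,0.477,-0.445],[0,-0.125,-0.5,0.13,0.05,0.477,-0.445],[0,-0.125,-0.5,0.165,0.05,0.477,-0.445],[0,-0.125,-0.5,0.165,0.05,0.477,-0.445]]}}

```text
time: 12.97
tool_pos: [0.3985, -0.2588, 0.1258]
tool_rot: [-0.089, 0.709, 0.694, 0.086]
contact_force: [-0.9, 0.0, -1.9]
gripper_width: 0.57
```

Call:
{"fn": "carry_out", "kwargs": {"moves": [[0,0,0,0,0,0,0],[0,0,0,0,0,0,0],[0,0,0,0,0,0,0]]}}

```text
time: 13.22
tool_pos: [0.4033, -0.2622, 0.133]
tool_rot: [-0.082, 0.708, 0.696, 0.086]
contact_force: [-0.2, 0.1, -0.3]
gripper_width: 0.573
```

```bash
python3 - <<'E'
from h import *
st()
p,q=lil(.064,.024); mv(p,q=q)
im=manip.grab_frame('wrist'); cv2.imwrite('pics/w5.png',im[:,:,::-1])
E
```

```text
t13.22 p [ 0.4033 -0.2622  0.133 ] yaw 1.5541 tilt [ 0.2361  0.0027 -0.9717] F [-0.2  0.1 -0.3] g0.573 q [-0.83 -0.11  1.96  0.17  1.47 -0.84]
mv [-0.0036 -0.0042  0.2139  0.0051  0.0033  0.0022] rows>=2.1
```

View pics/w5.png

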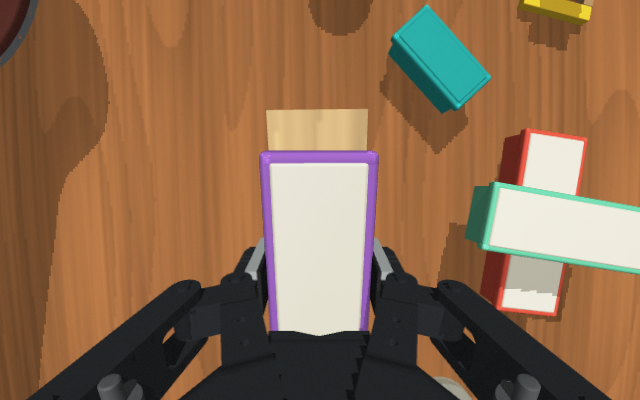

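The lilac tray is held tilted and square over the ramp (board edge at columns 267–367, tray rim 260–377, so both centred near 318). Lower it.

Call:
{"fn": "carry_out", "kwargs": {"moves": [[0,-0.003,-0.004,0.07,0,0,0],[0,-0.003,-0.004,0.13,0,0,0],[0,-0.003,-0.004,0.18,0,0,0],[0,-0.003,-0.004,0.2,0,0,0],[0,-0.003,-0.004,0.205,0,0,0],[0,-0.003,-0.004,0.205,0,0,0],[0,-0.003,-0.004,0.205,0,0,0],[0,-0.003,-0.004,0.205,0,0,0]]}}

```text
time: 13.93
tool_pos: [0.4025, -0.2448, 0.0539]
tool_rot: [-0.081, 0.708, 0.696, 0.086]
contact_force: [1.0, -0.4, -0.7]
gripper_width: 0.571
```

Call:
{"fn": "carry_out", "kwargs": {"moves": [[0,0,0,0,0,0,0],[0,0,0,0,0,0,0],[0,0,0,0,0,0,0]]}}

```text
time: 14.18
tool_pos: [0.4016, -0.244, 0.0527]
tool_rot: [-0.082, 0.708, 0.696, 0.086]
contact_force: [-0.4, -0.2, -0.4]
gripper_width: 0.574
```

```bash
python3 - <<'E'
from h import *
st()
p,q=lil(.062,.018); mv(p,q=q); print(manip.state()['ft_torque'])
E
```

```text
t14.18 p [ 0.4016 -0.244   0.0527] yaw 1.5532 tilt [ 0.2363  0.0025 -0.9717] F [-0.4 -0.2 -0.4] g0.574 q [-0.81 -0.04  2.03  0.17  1.32 -0.85]
mv [-0.0054  0.0014  0.0231  0.005   0.0029  0.0004] rows>=0.2
[-0.17651399  0.02795536 -0.01261783]
```

Call:
{"fn": "carry_out", "kwargs": {"moves": [[0,0,0,0.006,0.004,0.003,0],[0,0,0,0.012,0.004,0.003,0],[0,0,0,0.018,0.004,0.003,0],[0,0,0,0.019,0.004,0.003,0],[0,0,0,0.019,0.004,0.003,0],[0,0,0,0.019,0.004,0.003,0]]}}

```text
time: 14.68
tool_pos: [0.4014, -0.2417, 0.0446]
tool_rot: [-0.084, 0.708, 0.696, 0.086]
contact_force: [0.5, 0.8, -0.9]
gripper_width: 0.57
```

```bash
python3 - <<'E'
from h import *
st()
p,q=lil(.062,.018); mv(p,q=q); print(manip.state()['ft_torque'])
E
```

```text
t14.68 p [ 0.4014 -0.2417  0.0446] yaw 1.5531 tilt [ 2.387e-01 -4.000e-04 -9.711e-01] F [ 0.5  0.8 -0.9] g0.570 q [-0.8  -0.02  2.04  0.18  1.3  -0.85]
mv [-0.0061  0.0022  0.002  -0.0009 -0.0021  0.0002] rows>=0.1
[-0.16958687 -0.0269144   0.05949882]
```

Call:
{"fn": "carry_out", "kwargs": {"moves": [[0,-0.003,0.002,0,0,0,0],[0,-0.006,0.002,0,0,0,0],[0,-0.009,0.002,0,0,0,0],[0,-0.01,0.002,0,0,0,0],[0,-0.01,0.002,0,0,0,0]]}}

```text
time: 15.1
tool_pos: [0.4023, -0.2455, 0.0439]
tool_rot: [-0.084, 0.708, 0.696, 0.086]
contact_force: [0.5, 2.4, 0.7]
gripper_width: 0.575
```

Call:
{"fn": "carry_out", "kwargs": {"moves": [[0,0,0,0.002,0,0,0],[0,0,0,0.003,0,0,0],[0,0,0,0.003,0,0,0]]}}

```text
time: 15.35
tool_pos: [0.4022, -0.2452, 0.0428]
tool_rot: [-0.084, 0.708, 0.696, 0.086]
contact_force: [0.4, 2.5, 1.2]
gripper_width: 0.569
```

```bash
python3 - <<'E'
from h import *
st()
p,q=lil(.059,.018); mv(p,q=q); print(manip.state()['ft_torque'])
E
```

```text
t15.35 p [ 0.4022 -0.2452  0.0428] yaw 1.5532 tilt [ 2.389e-01 -1.000e-04 -9.711e-01] F [0.4 2.5 1.2] g0.569 q [-0.81 -0.01  2.03  0.18  1.3  -0.85]
mv [-0.004  -0.0001 -0.0003 -0.0004 -0.0024  0.0005] rows>=0.0
[ 0.28018048 -0.06173071  0.017034  ]
```

Call:
{"fn": "carry_out", "kwargs": {"moves": [[0,-0.001,0,0.002,0,0,0],[0,-0.001,0,0.004,0,0,0],[0,-0.001,0,0.004,0,0,0],[0,-0.001,0,0.004,0,0,0]]}}

```text
time: 15.68
tool_pos: [0.4023, -0.2452, 0.0427]
tool_rot: [-0.085, 0.708, 0.696, 0.086]
contact_force: [-3.1, 4.2, 11.6]
gripper_width: 0.573
```

```bash
python3 - <<'E'
from h import *
st()
p,q=lil(.059,.018); mv(p,q=q); print(manip.state()['ft_torque'])
E
```

```text
t15.68 p [ 0.4023 -0.2452  0.0427] yaw 1.5536 tilt [ 2.400e-01 -9.000e-04 -9.708e-01] F [-3.1  4.2 11.6] g0.573 q [-0.81 -0.01  2.03  0.18  1.3  -0.85]
mv [-0.0039 -0.0002 -0.0005 -0.0022 -0.0047  0.0012] rows>=0.0
[1.02066882 0.72312267 0.14930301]
```

The tray is in contact with both the board and the cleat. Release and back off along the tool axis.

Call:
{"fn": "carry_out", "kwargs": {"moves": [[0.75,0,0,-0.003,0,0,0],[0.75,0,0,-0.003,0,0,0],[0.75,0,0,-0.003,0,0,0],[0.75,0,0,-0.003,0,0,0],[0.9,0,0,-0.05,0,0,0],[1,0,0,-0.12,0,0,0],[1,0,0,-0.22,0,0,0],[1,0,0,-0.32,0,0,0]]}}

```text
time: 16.35
tool_pos: [0.4008, -0.2754, 0.1653]
tool_rot: [-0.086, 0.708, 0.696, 0.086]
contact_force: [1.0, -0.9, -0.2]
gripper_width: 1.003
```

Call:
{"fn": "carry_out", "kwargs": {"moves": [[1,0,0,-0.1,0,0,0],[1,0,0,-0.14,0,0,0],[1,0,0,-0.14,0,0,0],[1,0,0,-0.14,0,0,0],[1,0,0,-0.14,0,0,0]]}}

```text
time: 16.77
tool_pos: [0.4008, -0.2886, 0.2179]
tool_rot: [-0.086, 0.708, 0.696, 0.086]
contact_force: [-0.5, 1.0, -1.4]
gripper_width: 0.994
```

```bash
python3 - <<'E'
from h import *
st(); c=cam('wrist'); im=manip.grab_frame('wrist'); np.savez('w6.npz',*c,im); 
u=proj(c,[[.401,-.245,.05]])[0].astype(int);print(u)
cv2.imwrite('pics/w6.png',cv2.resize(im[max(u[1]-90,0):u[1]+90,u[0]-100:u[0]+100,::-1],None,fx=3.3,fy=3.3,interpolation=cv2.INTER_CUBIC))
mv([.609,-.264,.22],-.179)
E
```

```text
t16.77 p [ 0.4008 -0.2886  0.2179] yaw 1.5526 tilt [ 0.2404 -0.0021 -0.9707] F [-0.5  1.  -1.4] g0.994 q [-0.87 -0.15  1.84  0.16  1.63 -0.85]
[319 179]
mv [ 0.0697  0.5198  0.0089 -0.4261 -0.3538  3.4447] rows>=14.0
```

View pics/w6.png

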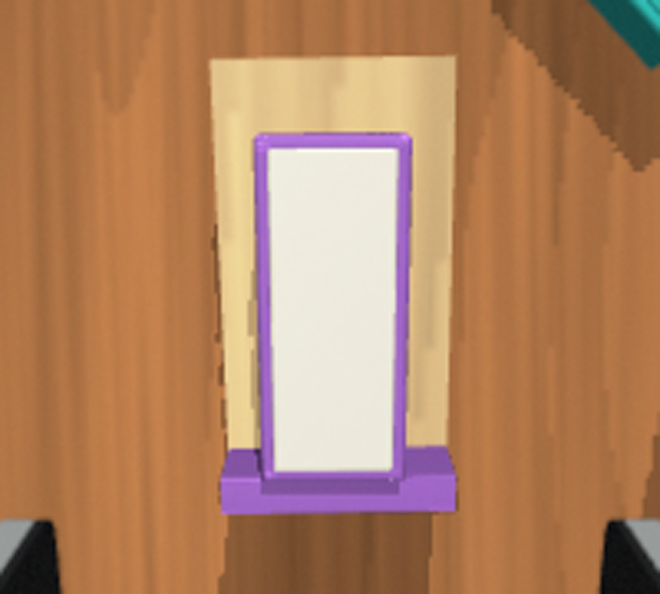

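The lilac tray lies square in mid-width with its end on the cleat (tray edges at columns 257–410, board 212–456). Next is mint, approached with yaw 2.961.

```bash
python3 - <<'E'
from h import *
p=np.array([.6097,-.2636,.21])
R1=mv(p,1.94); R2=mv(p,2.42,frm=(p,R1)); mv(p,2.905,frm=(p,R2))
E
```

```text
mv [ 0.0647  0.5216  0.0334  0.0886 -0.4824 -0.7704] rows>=5.1
mv [ 0.    0.    0.    0.    0.   -0.96] rows>=3.8
mv [ 0.    0.    0.    0.    0.   -0.97] rows>=3.9
```

Call:
{"fn": "carry_out", "kwargs": {"moves": [[1,0.01,0.1,0,0.02,-0.1,-0.14],[1,0.02,0.2,0.005,0.04,-0.2,-0.3],[1,0.03,0.3,0.015,0.06,-0.3,-0.45],[1,0.045,0.4,0.025,0.08,-0.4,-0.6],[1,0.06,0.5,0.033,0.089,-0.482,-0.77],[1,0.065,0.52,0.033,0.089,-0.482,-0.77],[1,0.065,0.52,0.033,0.089,-0.482,-0.77]]}}

```text
time: 17.4
tool_pos: [0.6108, -0.2622, 0.2098]
tool_rot: [-0.001, 0.564, 0.826, -0.001]
contact_force: [-0.0, 0.4, -0.1]
gripper_width: 0.996
```

Call:
{"fn": "carry_out", "kwargs": {"moves": [[1,0,0,0,0,0,-0.25],[1,0,0,0,0,0,-0.5],[1,0,0,0,0,0,-0.75],[1,0,0,0,0,0,-0.96],[1,0,0,0,0,0,-0.96]]}}

```text
time: 17.82
tool_pos: [0.608, -0.2649, 0.2115]
tool_rot: [0.0, 0.353, 0.936, -0.001]
contact_force: [-0.3, -0.6, 0.1]
gripper_width: 1.0
```

Call:
{"fn": "carry_out", "kwargs": {"moves": [[1,0,0,0,0,0,-0.25],[1,0,0,0,0,0,-0.5],[1,0,0,0,0,0,-0.75],[1,0,0,0,0,0,-1],[1,0,0,0,0,0,-1],[1,0,0,0,0,0,-1],[1,0,0,0,0,0,-1],[1,0,0,0,0,0,-1]]}}

```text
time: 18.48
tool_pos: [0.6095, -0.2647, 0.2128]
tool_rot: [0.001, 0.112, 0.994, -0.001]
contact_force: [0.3, -0.5, -0.4]
gripper_width: 1.0
```

```bash
python3 - <<'E'
from h import *
st(); c=cam('wrist'); im=manip.grab_frame('wrist'); cv2.imwrite('pics/w7.png',im[:,:,::-1])
rim('mint',c,im,.071,(.609,-.265),.1,.1);rim('coral',c,im,.035,(.612,-.266),.1,.1)
mv([.6097,-.2636,.042],2.961)
E
```

```text
t18.48 p [ 0.6095 -0.2647  0.2128] yaw 2.9168 tilt [-0.0024 -0.002  -1.    ] F [ 0.3 -0.5 -0.4] g1.000 q [-0.52  0.15  1.54 -0.    1.45 -1.87]
mint rect centre [ 0.6089 -0.2648] size [ 55.1 144.2] ang 79.6
coral rect centre [ 0.6119 -0.2664] size [172.4  63.1] ang 81.49
mv [ 0.0015  0.0035  0.4272 -0.0043  0.0051 -0.087 ] rows>=4.1
```

Call:
{"fn": "carry_out", "kwargs": {"moves": [[1,0,0,0.1,0,0,-0.088],[1,0,0,0.2,0,0,-0.088],[1,0,0,0.3,0,0,-0.088],[1,0,0,0.37,0,0,-0.088],[1,0,0,0.41,0,0,-0.088],[1,0,0,0.42,0,0,-0.088],[1,0,0,0.42,0,0,-0.088],[1,0,0,0.42,0,0,-0.088]]}}

```text
time: 19.2
tool_pos: [0.6112, -0.2655, 0.0464]
tool_rot: [0.002, 0.089, 0.996, -0.002]
contact_force: [0.2, -0.1, -0.1]
gripper_width: 1.0
```

Call:
{"fn": "carry_out", "kwargs": {"moves": [[1,0,0,0,0,0,0],[1,0,0,0,0,0,0]]}}

```text
time: 19.37
tool_pos: [0.6118, -0.2659, 0.0477]
tool_rot: [0.003, 0.089, 0.996, -0.002]
contact_force: [0.8, -0.6, 0.3]
gripper_width: 1.004
```

```bash
python3 - <<'E'
from h import *
st(); mv([.6093,-.2645,.042],2.960)
E
```

```text
t19.37 p [ 0.6118 -0.2659  0.0477] yaw 2.9635 tilt [-0.0067 -0.0037 -1.    ] F [ 0.8 -0.6  0.3] g1.004 q [-0.52  0.31  1.64 -0.    1.18 -1.91]
mv [ 0.0068  0.0023  0.0141 -0.0073  0.0135  0.007 ] rows>=0.2
```

Call:
{"fn": "carry_out", "kwargs": {"moves": [[1,0.002,0,0.006,0,0,0.006],[1,0.003,0,0.009,0,0,0.006],[1,0.003,0,0.009,0,0,0.006],[0,0.003,0,0.009,0,0,0.006],[0,0.003,0,0.009,0,0,0.006],[0,0.003,0,0.009,0,0,0.006],[0,0.003,0,0.009,0,0,0.006],[0,0.003,0,0.009,0,0,0.006]]}}

```text
time: 20.03
tool_pos: [0.6094, -0.265, 0.0418]
tool_rot: [0.002, 0.09, 0.996, -0.001]
contact_force: [0.4, 0.9, 1.8]
gripper_width: 0.646
```

Call:
{"fn": "carry_out", "kwargs": {"moves": [[0,0,0,0,0,0,0],[0,0,0,0,0,0,0],[0,0,0,0,0,0,0],[0,0,0,0,0,0,0],[0,0,0,0,0,0,0]]}}

```text
time: 20.45
tool_pos: [0.6094, -0.265, 0.0418]
tool_rot: [0.002, 0.09, 0.996, -0.001]
contact_force: [-0.4, -0.1, 2.1]
gripper_width: 0.641
```

```bash
python3 - <<'E'
from h import *
st(); mv([.6093,-.2645,.042],2.960)
E
```

```text
t20.45 p [ 0.6094 -0.265   0.0418] yaw 2.9607 tilt [-0.0036 -0.0026 -1.    ] F [-0.4 -0.1  2.1] g0.641 q [-0.52  0.32  1.65 -0.    1.17 -1.91]
mv [ 0.0005  0.0013 -0.0005 -0.0052  0.0071  0.0014] rows>=0.0
```

Call:
{"fn": "carry_out", "kwargs": {"moves": [[0,0,0,-0.03,0,0,0],[0,0,0,-0.1,0,0,0],[0,0,0,-0.2,0,0,0],[0,0,0,-0.3,0,0,0],[0,0,0,-0.4,0,0,0],[0,0,0,-0.4,0,0,0],[0,0,0,-0.4,0,0,0]]}}

```text
time: 21.03
tool_pos: [0.6101, -0.265, 0.2057]
tool_rot: [0.004, 0.09, 0.996, -0.003]
contact_force: [-0.3, -0.2, -2.5]
gripper_width: 0.645
```

```bash
python3 - <<'E'
from h import *
st()
p1=np.array([.55,-.02,.2]);p2=np.array([.42,.245,.2])
R1=mv(p1,2.5); R2=mv(p2,2.03,frm=(p1,R1)); mv(p2,1.657,frm=(p2,R2))
E
```

```text
t21.03 p [ 0.6101 -0.265   0.2057] yaw 2.9609 tilt [-0.0088 -0.0043 -1.    ] F [-0.3 -0.2 -2.5] g0.645 q [-0.52  0.16  1.55 -0.    1.43 -1.91]
mv [ 0.258   0.5757  0.0095 -0.0044  0.0193  0.9217] rows>=6.1
mv [0.6569 0.3363 0.     0.     0.     0.94  ] rows>=7.1
mv [0.    0.    0.    0.    0.    0.746] rows>=3.0
```

Call:
{"fn": "carry_out", "kwargs": {"moves": [[0,0.03,0.07,0,0,0,0.13],[0,0.07,0.15,0,0,0,0.26],[0,0.11,0.24,0,0,0,0.4],[0,0.15,0.33,0,0,0,0.55],[0,0.19,0.42,0,0,0,0.7],[0,0.23,0.51,0,0,0,0.85],[0,0.258,0.576,0,0,0,0.92],[0,0.258,0.576,0,0,0,0.92]]}}

```text
time: 21.7
tool_pos: [0.5454, -0.0142, 0.1971]
tool_rot: [-0.002, 0.313, 0.95, -0.0]
contact_force: [0.4, -0.1, -2.8]
gripper_width: 0.645
```

Call:
{"fn": "carry_out", "kwargs": {"moves": [[0,0.09,0.045,0,0,0,0.12],[0,0.18,0.09,0,0,0,0.25],[0,0.27,0.14,0,0,0,0.4],[0,0.36,0.185,0,0,0,0.55],[0,0.45,0.23,0,0,0,0.7],[0,0.54,0.275,0,0,0,0.85],[0,0.62,0.317,0,0,0,0.94],[0,0.657,0.336,0,0,0,0.94]]}}

```text
time: 22.37
tool_pos: [0.4151, 0.2477, 0.1969]
tool_rot: [-0.0, 0.527, 0.85, -0.002]
contact_force: [-0.0, 0.4, -3.3]
gripper_width: 0.644
```

Call:
{"fn": "carry_out", "kwargs": {"moves": [[0,0,0,0,0,0,0.25],[0,0,0,0,0,0,0.5],[0,0,0,0,0,0,0.746],[0,0,0,0,0,0,0.746],[0,0,0,0,0,0,0.746],[0,0,0,0,0,0,0.746],[0,0,0,0,0,0,0.746],[0,0,0,0,0,0,0.746]]}}

```text
time: 23.03
tool_pos: [0.4183, 0.2454, 0.1992]
tool_rot: [0.002, 0.675, 0.737, -0.0]
contact_force: [-0.1, 0.3, -2.8]
gripper_width: 0.642
```

```bash
python3 - <<'E'
from h import *
st()
mv([.42,.245,.0158],1.657)
E
```

```text
t23.03 p [0.4183 0.2454 0.1992] yaw 1.6586 tilt [-0.0032  0.0015 -1.    ] F [-0.1  0.3 -2.8] g0.642 q [ 0.38 -0.27  1.97 -0.    1.45  0.29]
mv [0.     0.0034 0.4585 0.0031 0.0063 0.0032] rows>=4.4
```

Call:
{"fn": "carry_out", "kwargs": {"moves": [[0,0,0.003,0.1,0,0,0],[0,0,0.003,0.2,0,0,0],[0,0,0.003,0.3,0,0,0],[0,0,0.003,0.38,0,0,0],[0,0,0.003,0.43,0,0,0],[0,0,0.003,0.44,0,0,0],[0,0,0.003,0.44,0,0,0],[0,0,0.003,0.44,0,0,0]]}}

```text
time: 23.7
tool_pos: [0.4211, 0.2457, 0.025]
tool_rot: [0.002, 0.676, 0.737, 0.001]
contact_force: [-0.6, -0.5, -2.0]
gripper_width: 0.648
```

Call:
{"fn": "carry_out", "kwargs": {"moves": [[0,0,0,0,0,0,0],[0,0,0,0,0,0,0],[0,0,0,0,0,0,0]]}}

```text
time: 23.95
tool_pos: [0.4213, 0.2458, 0.0254]
tool_rot: [0.003, 0.676, 0.737, 0.001]
contact_force: [1.0, 0.5, -2.3]
gripper_width: 0.64
```

```bash
python3 - <<'E'
from h import *
st()
mv([.42,.245,.0158],1.657)
E
```

```text
t23.95 p [0.4213 0.2458 0.0254] yaw 1.6578 tilt [-0.002   0.0055 -1.    ] F [ 1.   0.5 -2.3] g0.640 q [ 0.38 -0.05  2.09 -0.    1.1   0.29]
mv [-0.0017 -0.0037  0.0241  0.0109  0.0039  0.0017] rows>=0.2
```

Call:
{"fn": "carry_out", "kwargs": {"moves": [[0,-0.001,-0.002,0.008,0,0,0],[0,-0.001,-0.002,0.015,0,0,0],[0,-0.001,-0.002,0.02,0,0,0],[0,-0.001,-0.002,0.024,0,0,0],[0,-0.001,-0.002,0.024,0,0,0],[0,-0.001,-0.002,0.024,0,0,0],[0,-0.001,-0.002,0.024,0,0,0]]}}

```text
time: 24.53
tool_pos: [0.4192, 0.2448, 0.0157]
tool_rot: [0.001, 0.676, 0.737, -0.001]
contact_force: [-6.2, -2.9, 12.6]
gripper_width: 0.639
```

```bash
python3 - <<'E'
from h import *
st()
mv([.42,.245,.0158],1.657)
E
```

```text
t24.53 p [0.4192 0.2448 0.0157] yaw 1.6579 tilt [-0.0038 -0.     -1.    ] F [-6.2 -2.9 12.6] g0.639 q [ 0.38 -0.03  2.09 -0.    1.09  0.29]
mv [ 0.0004  0.002  -0.0003 -0.      0.0076  0.0017] rows>=0.0
```

Seated. Release and back off straight up.

Call:
{"fn": "carry_out", "kwargs": {"moves": [[0,0,0,-0.003,0,0,0],[0.85,0,0,-0.003,0,0,0],[0.85,0,0,-0.003,0,0,0],[0.85,0,0,-0.003,0,0,0],[0.85,0,0,-0.003,0,0,0],[1,0,0,-0.06,0,0,0],[1,0,0,-0.14,0,0,0],[1,0,0,-0.24,0,0,0]]}}

```text
time: 25.2
tool_pos: [0.4167, 0.2441, 0.1081]
tool_rot: [0.0, 0.676, 0.737, -0.003]
contact_force: [0.5, 0.9, 0.5]
gripper_width: 1.003
```

Call:
{"fn": "carry_out", "kwargs": {"moves": [[1,0,0,-0.1,0,0,0],[1,0,0,-0.2,0,0,0],[1,0,0,-0.3,0,0,0],[1,0,0,-0.3,0,0,0],[1,0,0,-0.3,0,0,0],[1,0,0,-0.3,0,0,0]]}}

```text
time: 25.7
tool_pos: [0.4186, 0.2453, 0.2295]
tool_rot: [0.002, 0.676, 0.737, -0.0]
contact_force: [-1.2, 0.5, -0.1]
gripper_width: 0.997
```

```bash
python3 - <<'E'
from h import *
st(); c=cam('wrist'); im=manip.grab_frame('wrist'); cv2.imwrite('pics/w8.png',im[:,:,::-1])
p1=np.array([.55,-.02,.24]);p2=np.array([.612,-.2665,.2])
R1=mv(p1,1.54); R2=mv(p2,1.422,frm=(p1,R1))
E
```

```text
t25.70 p [0.4186 0.2453 0.2295] yaw 1.6577 tilt [-0.0031  0.0019 -1.    ] F [-1.2  0.5 -0.1] g0.997 q [ 0.38 -0.29  1.93 -0.    1.5   0.29]
mv [-6.889e-01  2.712e-01 -2.700e-02 -5.000e-04  7.500e-03  2.355e-01] rows>=7.1
mv [-0.6112  0.1739  0.1     0.      0.      0.236 ] rows>=6.2
```

View pics/w8.png

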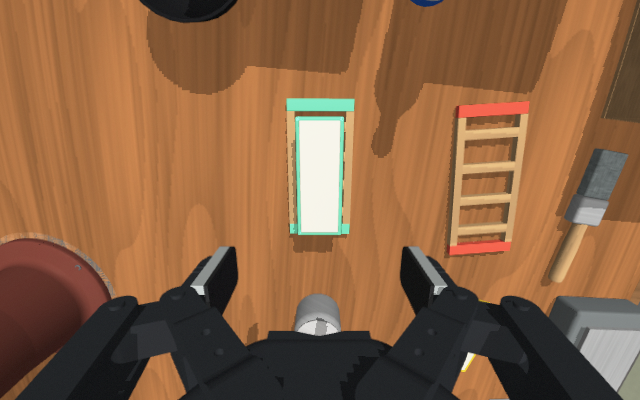

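The mint tray lies between the mint bars, columns 296–344 within the rack's 288–354. I'll check the mint fit and the coral rack numerically, then go to the coral tray.

Call:
{"fn": "carry_out", "kwargs": {"moves": [[1,-0.08,0.03,-0.02,0,0,0.03],[1,-0.17,0.07,-0.027,0,0,0.06],[1,-0.26,0.1,-0.027,0,0,0.09],[1,-0.35,0.14,-0.027,0,0,0.12],[1,-0.44,0.175,-0.027,0,0,0.15],[1,-0.53,0.21,-0.027,0,0,0.19],[1,-0.62,0.245,-0.027,0,0,0.235],[1,-0.689,0.271,-0.027,0,0,0.235]]}}

```text
time: 26.42
tool_pos: [0.5503, -0.0223, 0.2388]
tool_rot: [0.0, 0.719, 0.695, -0.002]
contact_force: [0.6, -0.4, 0.3]
gripper_width: 0.997
```

Call:
{"fn": "carry_out", "kwargs": {"moves": [[1,-0.09,0.025,0,0,0,0.03],[1,-0.18,0.05,0,0,0,0.07],[1,-0.27,0.075,0.02,0,0,0.11],[1,-0.36,0.1,0.04,0,0,0.15],[1,-0.45,0.13,0.06,0,0,0.19],[1,-0.54,0.155,0.08,0,0,0.236],[1,-0.611,0.174,0.1,0,0,0.236],[1,-0.611,0.174,0.1,0,0,0.236]]}}

```text
time: 27.08
tool_pos: [0.6109, -0.2703, 0.1966]
tool_rot: [-0.001, 0.759, 0.651, -0.002]
contact_force: [0.4, -0.4, -0.4]
gripper_width: 0.998
```

Call:
{"fn": "carry_out", "kwargs": {"moves": [[1,0,0,0,0,0,0],[1,0,0,0,0,0,0],[1,0,0,0,0,0,0]]}}

```text
time: 27.33
tool_pos: [0.6125, -0.2649, 0.2019]
tool_rot: [0.001, 0.757, 0.653, -0.0]
contact_force: [0.2, 0.4, 0.2]
gripper_width: 0.997
```

```bash
python3 - <<'E'
from h import *
st(); c=cam('wrist'); im=manip.grab_frame('wrist'); cv2.imwrite('pics/w9.png',im[:,:,::-1])
rim('coral',c,im,.035,(.612,-.266),.1,.1)
mv([.612,-.2665,.006],1.422)
# mint check from the top camera by colours
ct=cam('top'); it=manip.grab_frame('top'); cv2.imwrite('pics/top2.png',it[:,:,::-1])
E
```

```text
t27.33 p [ 0.6125 -0.2649  0.2019] yaw 1.4234 tilt [-0.0016  0.0015 -1.    ] F [0.2 0.4 0.2] g0.997 q [-0.52  0.17  1.54 -0.    1.43 -0.37]
coral rect centre [ 0.6131 -0.2655] size [173.3  61.6] ang 81.52
mv [-0.0033 -0.0024  0.4912  0.0048  0.0041  0.0035] rows>=4.7
```

Call:
{"fn": "carry_out", "kwargs": {"moves": [[1,0,-0.001,0.1,0,0,0],[1,0,-0.001,0.2,0,0,0],[1,0,-0.001,0.3,0,0,0],[1,0,-0.001,0.39,0,0,0],[1,0,-0.001,0.45,0,0,0],[1,0,-0.001,0.48,0,0,0],[1,0,-0.001,0.48,0,0,0],[1,0,-0.001,0.48,0,0,0]]}}

```text
time: 28.1
tool_pos: [0.6135, -0.2664, 0.0116]
tool_rot: [0.002, 0.757, 0.653, 0.0]
contact_force: [0.4, -0.2, 0.9]
gripper_width: 0.999
```

Call:
{"fn": "carry_out", "kwargs": {"moves": [[1,0,0,0,0,0,0],[1,0,0,0,0,0,0],[1,0,0,0,0,0,0]]}}

```text
time: 28.35
tool_pos: [0.6145, -0.2675, 0.0134]
tool_rot: [0.004, 0.758, 0.653, 0.001]
contact_force: [0.2, 0.4, 0.2]
gripper_width: 0.999
```

```bash
python3 - <<'E'
from h import *
st(); mv([.613,-.2655,.006],1.423)
E
```

```text
t28.35 p [ 0.6145 -0.2675  0.0134] yaw 1.4224 tilt [-0.004   0.0067 -1.    ] F [0.2 0.4 0.2] g0.999 q [-0.52  0.36  1.64 -0.    1.13 -0.37]
mv [ 0.0046 -0.0045  0.0184  0.0135  0.008  -0.0012] rows>=0.2
```

Call:
{"fn": "carry_out", "kwargs": {"moves": [[1,0.002,-0.002,0.006,0,0,0],[1,0.003,-0.003,0.011,0,0,0],[1,0.003,-0.003,0.011,0,0,0],[0,0.003,-0.003,0.011,0,0,0],[0,0.003,-0.003,0.011,0,0,0],[0,0.003,-0.003,0.011,0,0,0],[0,0.003,-0.003,0.011,0,0,0],[0,0.003,-0.003,0.011,0,0,0]]}}

```text
time: 29.02
tool_pos: [0.6124, -0.2657, 0.0068]
tool_rot: [0.002, 0.758, 0.653, 0.0]
contact_force: [-0.0, -0.3, 1.7]
gripper_width: 0.71
```

Call:
{"fn": "carry_out", "kwargs": {"moves": [[0,0,0,0,0,0,0],[0,0,0,0,0,0,0],[0,0,0,0,0,0,0],[0,0,0,0,0,0,0],[0,0,0,0,0,0,0]]}}

```text
time: 29.43
tool_pos: [0.6124, -0.2656, 0.0068]
tool_rot: [0.002, 0.758, 0.653, 0.0]
contact_force: [1.3, -0.1, 4.2]
gripper_width: 0.709
```

```bash
python3 - <<'E'
from h import *
st(); mv([.613,-.2655,.006],1.423)
E
```

```text
t29.43 p [ 0.6124 -0.2656  0.0068] yaw 1.4223 tilt [-0.0028  0.0039 -1.    ] F [ 1.3 -0.1  4.2] g0.709 q [-0.52  0.37  1.65 -0.    1.12 -0.37]
mv [ 0.0005  0.0015  0.002   0.0079  0.0056 -0.0015] rows>=0.0
```

Call:
{"fn": "carry_out", "kwargs": {"moves": [[0,0,0,-0.03,0,0,0],[0,0,0,-0.1,0,0,0],[0,0,0,-0.2,0,0,0],[0,0,0,-0.3,0,0,0],[0,0,0,-0.4,0,0,0],[0,0,0,-0.4,0,0,0],[0,0,0,-0.4,0,0,0]]}}

```text
time: 30.02
tool_pos: [0.6125, -0.2655, 0.1697]
tool_rot: [0.004, 0.758, 0.653, 0.001]
contact_force: [0.3, 0.6, -4.6]
gripper_width: 0.71
```

```bash
python3 - <<'E'
from h import *
st()
p1=np.array([.63,-.01,.18]);p2=np.array([.645,.247,.17])
R1=mv(p1,1.57); R2=mv(p2,1.730,frm=(p1,R1))
E
```

```text
t30.02 p [ 0.6125 -0.2655  0.1697] yaw 1.4222 tilt [-0.0043  0.0072 -1.    ] F [ 0.3  0.6 -4.6] g0.710 q [-0.52  0.19  1.57 -0.    1.38 -0.37]
mv [ 0.6382 -0.051  -0.0288  0.0137  0.0096 -0.2955] rows>=6.1
mv [ 0.6425  0.037   0.025   0.      0.     -0.32  ] rows>=6.2
```

Call:
{"fn": "carry_out", "kwargs": {"moves": [[0,0.08,-0.006,-0.01,0,0,-0.04],[0,0.17,-0.013,-0.02,0,0,-0.08],[0,0.26,-0.02,-0.029,0,0,-0.12],[0,0.35,-0.028,-0.029,0,0,-0.16],[0,0.44,-0.035,-0.029,0,0,-0.2],[0,0.53,-0.042,-0.029,0,0,-0.25],[0,0.61,-0.051,-0.029,0,0,-0.295],[0,0.638,-0.051,-0.029,0,0,-0.295]]}}

```text
time: 30.68
tool_pos: [0.6262, -0.0049, 0.173]
tool_rot: [-0.002, 0.706, 0.708, -0.002]
contact_force: [0.0, -0.3, -3.1]
gripper_width: 0.712
```

Call:
{"fn": "carry_out", "kwargs": {"moves": [[0,0.09,0.005,0,0,0,-0.05],[0,0.18,0.01,0,0,0,-0.1],[0,0.27,0.016,0,0,0,-0.15],[0,0.36,0.021,0.01,0,0,-0.2],[0,0.45,0.026,0.02,0,0,-0.25],[0,0.54,0.032,0.025,0,0,-0.3],[0,0.61,0.037,0.025,0,0,-0.32],[0,0.642,0.037,0.025,0,0,-0.32]]}}

```text
time: 31.35
tool_pos: [0.6419, 0.25, 0.1625]
tool_rot: [-0.0, 0.648, 0.762, -0.003]
contact_force: [0.0, -0.2, -3.0]
gripper_width: 0.712
```

Call:
{"fn": "carry_out", "kwargs": {"moves": [[0,0,0,0,0,0,0],[0,0,0,0,0,0,0],[0,0,0,0,0,0,0],[0,0,0,0,0,0,0]]}}

```text
time: 31.68
tool_pos: [0.644, 0.2455, 0.1657]
tool_rot: [0.002, 0.649, 0.76, -0.001]
contact_force: [0.7, -0.6, -3.4]
gripper_width: 0.715
```

```bash
python3 - <<'E'
from h import *
st()
mv([.645,.247,.0168],1.730)
E
```

```text
t31.68 p [0.644  0.2455 0.1657] yaw 1.7278 tilt [-3.8e-03  5.0e-04 -1.0e+00] F [ 0.7 -0.6 -3.4] g0.715 q [ 0.26  0.25  1.51 -0.    1.39  0.1 ]
mv [ 0.0047  0.0028  0.3723  0.0009  0.0076 -0.0044] rows>=3.6
```

Call:
{"fn": "carry_out", "kwargs": {"moves": [[0,0.003,0.002,0.09,0,0,0],[0,0.003,0.002,0.18,0,0,0],[0,0.003,0.002,0.27,0,0,0],[0,0.003,0.002,0.33,0,0,0],[0,0.003,0.002,0.35,0,0,0],[0,0.003,0.002,0.355,0,0,0],[0,0.003,0.002,0.355,0,0,0],[0,0.003,0.002,0.355,0,0,0]]}}

```text
time: 32.35
tool_pos: [0.6472, 0.2483, 0.0274]
tool_rot: [0.003, 0.649, 0.761, 0.002]
contact_force: [0.2, 0.3, -2.8]
gripper_width: 0.708
```

Call:
{"fn": "carry_out", "kwargs": {"moves": [[0,0,0,0,0,0,0],[0,0,0,0,0,0,0],[0,0,0,0,0,0,0],[0,0,0,0,0,0,0]]}}

```text
time: 32.68
tool_pos: [0.6456, 0.2484, 0.0256]
tool_rot: [0.002, 0.649, 0.761, 0.0]
contact_force: [-1.0, -0.1, -3.7]
gripper_width: 0.711
```

```bash
python3 - <<'E'
from h import *
st()
mv([.645,.247,.0168],1.730)
E
```

```text
t32.68 p [0.6456 0.2484 0.0256] yaw 1.7298 tilt [-0.003   0.0034 -1.    ] F [-1.  -0.1 -3.7] g0.711 q [ 0.26  0.39  1.58 -0.    1.17  0.1 ]
mv [-0.0032 -0.0022  0.0219  0.0069  0.0059 -0.0003] rows>=0.2
```

Call:
{"fn": "carry_out", "kwargs": {"moves": [[0,-0.003,0,0.008,0,0,0],[0,-0.003,0,0.014,0,0,0],[0,-0.003,0,0.019,0,0,0],[0,-0.003,0,0.022,0,0,0],[0,-0.003,0,0.022,0,0,0],[0,-0.003,0,0.022,0,0,0],[0,-0.003,0,0.022,0,0,0]]}}

```text
time: 33.27
tool_pos: [0.6455, 0.247, 0.0168]
tool_rot: [0.002, 0.649, 0.761, -0.0]
contact_force: [-4.1, -1.8, 5.7]
gripper_width: 0.711
```

```bash
python3 - <<'E'
from h import *
st()
mv([.645,.247,.0168],1.730)
E
```

```text
t33.27 p [0.6455 0.247  0.0168] yaw 1.7298 tilt [-0.0033  0.0018 -1.    ] F [-4.1 -1.8  5.7] g0.711 q [ 0.26  0.4   1.58 -0.    1.15  0.1 ]
mv [ 0.0002 -0.0012  0.0001  0.0035  0.0066 -0.0004] rows>=0.0
```

Call:
{"fn": "carry_out", "kwargs": {"moves": [[0,0,0,-0.002,0,0,0],[0.9,0,0,-0.002,0,0,0],[0.9,0,0,-0.002,0,0,0],[0.9,0,0,-0.002,0,0,0],[0.9,0,0,-0.002,0,0,0],[1,0,0,-0.06,0,0,0],[1,0,0,-0.14,0,0,0],[1,0,0,-0.24,0,0,0]]}}

```text
time: 33.93
tool_pos: [0.6428, 0.2466, 0.109]
tool_rot: [-0.0, 0.649, 0.761, -0.003]
contact_force: [0.8, 0.6, 0.2]
gripper_width: 0.999
```

Call:
{"fn": "carry_out", "kwargs": {"moves": [[1,-0.05,0,-0.1,0,0,0],[1,-0.1,0.05,-0.2,0,0,0],[1,-0.18,0.1,-0.3,0,0,0],[1,-0.26,0.15,-0.38,0,0,0],[1,-0.34,0.2,-0.46,0,0,0],[1,-0.4,0.25,-0.55,0,0,0],[1,-0.4,0.25,-0.6,0,0,0],[1,-0.4,0.25,-0.6,0,0,0]]}}

```text
time: 34.6
tool_pos: [0.7711, 0.1029, 0.3579]
tool_rot: [0.005, 0.65, 0.76, 0.002]
contact_force: [-0.1, 1.1, 1.5]
gripper_width: 1.0
```

Call:
{"fn": "carry_out", "kwargs": {"moves": [[1,0,0,0,0,0,0],[1,0,0,0,0,0,0],[1,0,0,0,0,0,0],[1,0,0,0,0,0,0]]}}

```text
time: 34.93
tool_pos: [0.7675, 0.1066, 0.3494]
tool_rot: [0.0, 0.648, 0.761, -0.002]
contact_force: [0.7, 0.1, 0.1]
gripper_width: 1.001
```

```bash
python3 - <<'E'
from h import *
st(); c=cam('wrist'); im=manip.grab_frame('wrist'); np.savez('w10.npz',*c); cv2.imwrite('pics/w10.png',im[:,:,::-1])
cv2.imwrite('pics/w10big.png',cv2.resize(im[:260,100:640,::-1],None,fx=1.48,fy=1.48,interpolation=cv2.INTER_CUBIC))
for n,p in dict(y=[.66,.004],m=[.42,.245],c=[.645,.247],l=[.4,-.245]).items(): print(n,proj(c,[[*p,.045]]).round(0))
E
```

```text
t34.93 p [0.7675 0.1066 0.3494] yaw 1.7307 tilt [-0.0025 -0.0024 -1.    ] F [0.7 0.1 0.1] g1.001 q [ 0.04  0.37  1.05 -0.    1.72 -0.12]
y [[247. 211.]]
m [[100.  32.]]
c [[252.  54.]]
l [[106. 309.]]
```

View pics/w10.png

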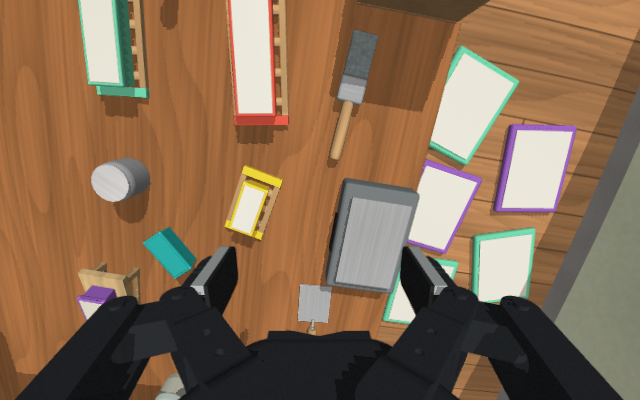

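```bash
python3 -c "
from h import *
mv([.53,.20,.38],1.73)"
```

```text
mv [ 0.325  -0.5492 -0.0759 -0.0047  0.005   0.0015] rows>=6.2
```

Call:
{"fn": "carry_out", "kwargs": {"moves": [[1,0.05,-0.08,-0.07,0,0,0],[1,0.1,-0.16,-0.07,0,0,0],[1,0.15,-0.25,-0.07,0,0,0],[1,0.2,-0.34,-0.07,0,0,0],[1,0.25,-0.43,-0.07,0,0,0],[1,0.3,-0.51,-0.07,0,0,0],[1,0.325,-0.55,-0.07,0,0,0],[1,0.325,-0.55,-0.07,0,0,0]]}}

```text
time: 35.65
tool_pos: [0.527, 0.2014, 0.3794]
tool_rot: [0.001, 0.647, 0.762, -0.0]
contact_force: [0.7, 0.0, -0.1]
gripper_width: 1.001
```

Call:
{"fn": "carry_out", "kwargs": {"moves": [[1,0,0,0,0,0,0],[1,0,0,0,0,0,0],[1,0,0,0,0,0,0],[1,0,0,0,0,0,0]]}}

```text
time: 35.98
tool_pos: [0.5314, 0.1989, 0.3787]
tool_rot: [0.001, 0.649, 0.761, -0.001]
contact_force: [-0.1, 0.3, 0.2]
gripper_width: 1.003
```

```bash
python3 - <<'E'
from h import *
st(); c=cam('wrist'); im=manip.grab_frame('wrist'); np.savez('w11.npz',*c); cv2.imwrite('pics/w11f.png',im[:,:,::-1])
P=proj(c,[[.66,.004,.045],[.42,.245,.045],[.645,.247,.045]]); print(P.round(0))
cv2.imwrite('pics/w11.png',cv2.resize(im[60:270,170:450,::-1],None,fx=2.8,fy=2.8,interpolation=cv2.INTER_CUBIC))
E
```

```text
t35.98 p [0.5314 0.1989 0.3787] yaw 1.7288 tilt [-3.3e-03  6.0e-04 -1.0e+00] F [-0.1  0.3  0.2] g1.003 q [ 0.23 -0.13  1.55 -0.    1.72  0.07]
[[369. 269.]
 [257. 121.]
 [390. 141.]]
```

View pics/w11.png

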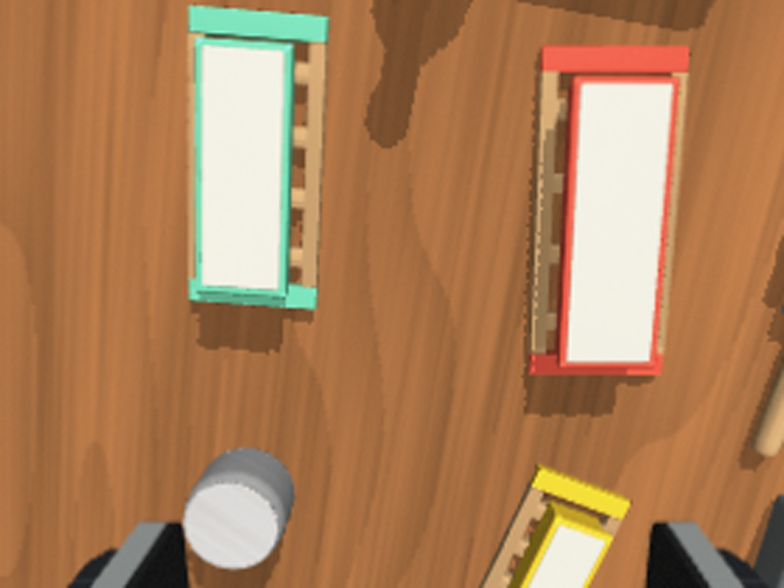

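```bash
python3 - <<'E'
from h import *
d=np.load('w11.npz'); c=[d[k] for k in d]
g=lambda a:(np.array(a)+.5)/2.8-.5+[170,60]
# image: up=+y(world), left=-x : L +y ; W -> -x (left)
for k,p,L,W,z in(('mrack',[(189,8),(328,17),(316,308),(191,300)],.18,.084,.01),('mint',[(196,38),(293,42),(288,297),(197,292)],.146,.056,.044),
 ('crack',[(544,47),(690,47),(662,376),(530,373)],.208,.09,.01),('coral',[(573,75),(681,76),(660,366),(559,366)],.174,.062,.044)):
    r=fitrect(c,g(p),L,W,z,[.5,.25,1.6]); print(k,r[0].round(4),round(r[1],2))
d=np.load('w3.npz'); c=[d[k] for k in d]
for k,p,L,W,z in(('yrack',[(291,124),(346,124),(344,215),(293,215)],.124,.072,.01),('yellow',[(300,138),(336,138),(336,212),(301,213)],.09,.044,.044)):
    r=fitrect(c,p,L,W,z,[.66,0,1.35]); print(k,r[0].round(4),round(r[1],2))
E
```

```text
mrack [0.4202 0.2476 1.6562] 0.48
mint [0.42   0.2441 1.6628] 0.3
crack [0.646  0.2494 1.7295] 0.41
coral [0.6457 0.2473 1.7383] 0.5
yrack [0.6604 0.0044 1.3501] 0.29
yellow [0.6602 0.0051 1.3577] 0.98
```

```bash
python3 - <<'E'
from h import *
L=lambda f:[v for v in np.load(f).values()]
print('can start',ray(L('w1.npz'),[(498/2.9,452/2.9+82)],[.06]),'now',ray(L('w11.npz'),[(231/2.8+170,526/2.8+60)],[.06]))
a=cv2.imread('pics/top0.png'); b=manip.grab_frame('top')[:,:,::-1]
for n,(u,v,w) in dict(can=(302,226,14),bottle=(174,198,14)).items():
    print(n,cv2.absdiff(a,np.ascontiguousarray(b))[v-w:v+w,u-w:u+w].mean())
c=cam('top'); 
h=cv2.cvtColor(np.ascontiguousarray(b[:,:,::-1]),cv2.COLOR_RGB2HSV); m=cv2.inRange(h,(125,70,60),(150,255,255))[210:265,340:410]
p=np.argwhere(m)[:,::-1]+[340,210]; print('purple on ramp px',p.min(0),p.max(0)); st()
s,X,Y,Z,Q=ramp(); cc=[s+a*X+b*Y+.035*Z for a,b in((0,.025),(.118,.025),(.118,-.025),(0,-.025))]; print(proj(c,cc).round(1))
E
```

```text
can start [[0.43693807 0.01907519 0.06      ]] now [[0.43691213 0.02129531 0.06      ]]
can 1.9000850340136055
bottle 1.7869897959183674
purple on ramp px [361 225] [397 248]
t36.08 p [0.5314 0.199  0.379 ] yaw 1.7288 tilt [-3.2e-03  9.0e-04 -1.0e+00] F [ 0.3 -0.7 -0.7] g0.999 q [ 0.23 -0.13  1.55 -0.    1.72  0.07]
[[394.1 243.2]
 [363.  241.2]
 [363.2 227.1]
 [394.1 229.3]]
```

```bash
python3 - <<'E'
from h import *
c=cam('wrist'); s=manip.state(); 
def T(p,r): M=np.eye(4);M[:3,:3]=r.as_matrix();M[:3,3]=p;return M
X=c[2]@T(s['tool_pos'],rot(s['tool_rot']))
c8=[c[0],c[1],X@np.linalg.inv(T([.4186,.2453,.2295],rot([.002,.676,.737,0])))]
im=cv2.imread('pics/w8.png'); h=cv2.cvtColor(im,cv2.COLOR_BGR2HSV); m=cv2.inRange(h,(70,60,60),(95,255,255))
for col in(304,312,320,328,336):
    r=np.where(m[90:245,col])[0]+90; print(col,r)
for k,p,L,W,z in(('mrack',[(287,98.5),(354.5,98.5),(350,235),(290,235)],.18,.084,.01),('mint',[(295.5,116.5),(344.5,116.5),(342.5,235),(298,235)],.146,.056,.044)):
    r=fitrect(c8,p,L,W,z,[.42,.25,1.6]); print(k,r[0].round(4),round(r[1],2))
E
```

```text
304 [ 99 100 101 102 103 104 105 106 107 108 109 110 117 118 119 233 234]
312 [ 99 100 101 102 103 104 105 106 107 108 109 110 116 117 118 119 233 234]
320 [ 99 100 101 102 103 104 105 106 107 108 109 110 116 117 118 119 233 234]
328 [ 99 100 101 102 103 104 105 106 107 108 109 110 117 118 119 233 234]
336 [ 99 100 101 102 103 104 105 106 107 108 109 110 116 117 118 119 233 234]
mrack [0.4207 0.247  1.6541] 0.56
mint [0.4204 0.2439 1.6602] 0.29
```

```bash
python3 -c "
from h import *
print(manip.job_done()); st()"
```

```text
the job is handed in; nothing more can be done
None
the job is handed in; nothing more can be done
```

All four trays are off the stack and in their own places, and I handed the job in at about 36 s. The gripper was open and well clear of everything.

**Placing:** I moved yellow, lilac, mint and coral in that order, each gripped by the rim and set down until the force reading showed contact. I slid the lilac tray down the ramp until it touched the cleat (about 2.5 N), then pressed it onto the board (about 12 N) before letting go.

**Last checks against the racks:**

| Tray | Off centre | Out of square |
|---|---|---|
| Yellow | under 1 mm | under 0.01 rad |
| Coral | about 2 mm | under 0.01 rad |
| Mint | about 3 mm, lengthwise | under 0.01 rad |

- **Mint:** two separate views agreed on the 3 mm. I left it, because re-gripping the tray seemed riskier than the small error.
- **Lilac:** it lies in mid-width with its short end on the cleat.
- **Can and bottle:** the pictures around both match the start. The can measured 2 mm off in one view, but a fixed rack showed a similar shift there, so I put that down to calibration error.

I looked at 14 pictures, the full budget.

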